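# Load a sleeve on the date coder's leaning dial and index it to the coder head

### The job

On the bench date coder, turn the leaning dial, which has push pegs round its rim, anticlockwise (seen from above) until the tall straight mandrel clicks in at the front, opposite the black pointer on the dial's low edge; there slide the tall sleeve from the desk fully down over the mandrel and let go of it. Then turn the dial one more click anticlockwise, so that the loaded mandrel faces the coder head, and only then throw the clamp lever all the way over, away from the robot. Leave the other rings, jars and tools on the desk as they stand.

Things in the scene. Friction and masses are not known exactly. Their poses are not given: they have to be found in the camera images.
- deck: fixed leaning deck under the dial. Origin: centre of the dial's upper face. z: the dial's axis, leaning 28 deg from vertical towards the machine's front; x: up the slope (away from the robot at yaw 0); y: to the machine's left. Deck angles are taken from +x towards +y, so the low front edge is at 180 deg. The square white plate, 232 mm wide, lies 27 mm below the dial's face
- dial (a joint): angle of the dial (rad), growing anticlockwise from above; stops at -2.9 and 2.9. A sprung detent of about 0.35 N m draws it into the nearest multiple of 60 deg (1.047 rad). 0: tall mandrel at the front pointer (deck angle 180); 1.047: it faces the coder head (deck angle 240). Starts one or two clicks short of the front, near -1.05 or -2.09, or by chance between clicks
- peg (a point): one of six equal black push pegs on the dial, at its foot on the dial's face: at deck angle 90 deg plus the joint angle, 93 mm from the axis; the others follow every 60 deg. Pegs are 12 mm thick and 30 mm high. The dial is an aluminium disc of radius 105 mm. Midway between the pegs, 55 mm from the axis, stand the tall mandrel and five fixed grey cones, 34 mm wide and 24 mm high
- pointer (a point): tip of the fixed black pointer outside the rim at the low front edge, 110 mm from the axis at deck angle 180; the block behind it is 12 mm wide and ends 3 mm below the dial's face
- coder_nose (a point): front of the steel nose of the fixed coder head, which points at the dial's axis from deck angle 240, 113 mm from the axis and 30 mm above the face. The grey head behind it is 46 mm wide, reaches from 127 to 190 mm from the axis and 66 mm above the face
- mandrel_foot (a point): point on the dial's face at the foot of the tall steel mandrel, on its axis; turns with the dial; z along the mandrel, upwards. The mandrel is 18 mm thick and 55 mm high, its top 6 mm tapered to 10 mm
- mandrel_tip (a point): centre of the mandrel's top, 55 mm above its foot; turns with the dial
- sleeve: the tall sleeve to load: loose white plastic tube standing upright on the desk, outer diameter 36 mm, bore 22 mm, 45 mm high, open at both ends, about 60 g. Origin: centre of its underside, z along its axis. Fully seated, its origin lies at the mandrel's foot
- lever (a joint): clamp lever (rad): at 0 it leans 0.5 rad from upright to the machine's front (near side), at 1.0 it is fully over, leaning 0.5 rad to the far side; stays where it is left; about 1 N at the knob. It starts between 0 and 0.15
- lever_tip (a point): centre of the clamp lever's black ball knob, 26 mm in diameter, at the end of a 10 mm steel rod 80 mm long from the pivot. The lever swings in the upright plane of deck x and z; its pivot is 34 mm above the desk, on a dark block 70 x 50 mm that ends 37 mm above the desk (47 mm over the pivot drum), 235 mm to the right (deck -y) of the dial's axis
- short_ring: bystander: loose white ring as wide as the sleeve (36 mm, bore 22 mm) but only 18 mm high. Origin: centre of its underside
- wide_collar: bystander: loose white collar, outer diameter 54 mm, bore 40 mm, 30 mm high. Origin: centre of its underside
- jar_left: bystander: loose white jar, 52 mm wide, 78 mm high. Origin: centre of its underside
- jar_near: bystander: loose white jar with a green cap, 48 mm wide, 70 mm high. Origin: centre of its underside
- jar_right: bystander: loose white jar with a blue cap, 54 mm wide, 80 mm high. Origin: centre of its underside
- bottle_back: bystander: loose amber glass bottle, 56 mm wide, 125 mm high. Origin: centre of its underside
- spatula: bystander: loose steel spatula lying on the desk, 170 mm long along its x. Origin: under its middle
- pen: bystander: loose black pen lying on the desk, 140 mm long along its x, 10 mm thick. Origin: under its middle
Not all that is in view belongs to the job. What is shaped like the sleeve but yellow is not meant.

How it is judged (in metres and radians):
On the way, in this order (a step that is already met when the one before it is completed fails the run):
1. the dial is clicked in and still with the bare tall mandrel at the front pointer (value of joint dial between -0.09 and 0.09 rad and velocity of joint dial between -0.08 and 0.08 rad/s and distance between sleeve and mandrel_foot above 0.08 m), for 0.2 s.
2. with the mandrel at the front, the tall sleeve is fully down over it and let go (value of joint dial between -0.09 and 0.09 rad and velocity of joint dial between -0.08 and 0.08 rad/s and distance between sleeve and mandrel_foot below 0.006 m and z of sleeve in the frame of mandrel_foot below 0.0035 m and angle between the z axis of sleeve and the z axis of mandrel_foot, either way round below 0.12 rad and contact force between the fingers and sleeve below 0.1 N), for 0.2 s.
3. the dial is one click further on, still, with the sleeve on the mandrel at the coder head, the lever not yet thrown (value of joint dial between 0.9572 and 1.1372 rad and velocity of joint dial between -0.08 and 0.08 rad/s and distance between sleeve and mandrel_foot below 0.006 m and z of sleeve in the frame of mandrel_foot below 0.0035 m and angle between the z axis of sleeve and the z axis of mandrel_foot, either way round below 0.12 rad and value of joint lever below 0.5 rad), for 0.2 s.
4. the clamp lever is all the way over to the far side (value of joint lever above 0.88 rad), for 0.1 s.
At the end, for the whole second after the job is handed in: Dial still, one click past the front (1.047 within 0.09 rad); the tall sleeve at rest on the mandrel, its origin within 6 mm of the foot and at most 3.5 mm up, within 0.12 rad of the axis; lever beyond 0.88 rad; no bystander moved 30 mm (value of joint dial between 0.9572 and 1.1372 rad and velocity of joint dial between -0.08 and 0.08 rad/s and distance between sleeve and mandrel_foot below 0.006 m and z of sleeve in the frame of mandrel_foot below 0.0035 m and angle between the z axis of sleeve and the z axis of mandrel_foot, either way round below 0.12 rad and value of joint lever above 0.88 rad and linear speed of sleeve below 0.02 m/s and distance of each of short_ring, wide_collar, jar_left, jar_near, jar_right, bottle_back, spatula, pen from where it was at the start of the episode below 0.03 m); the robot touches nothing.
It fails at once if a loose bystander is pushed 30 mm or more from where it stood (distance of any of short_ring, wide_collar, jar_left, jar_near, jar_right, bottle_back, spatula, pen from where it was at the start of the episode above 0.03 m).
It fails at once if a jar or the bottle is tipped over (angle between any of jar_left, jar_near, jar_right, bottle_back's own z axis and vertical above 0.5 rad).
It also fails if it takes over 72 s, if anything falls off the work surface, if the arm or the gripper's body presses on something with over 40 N, if the wrist force passes 120 N, or if a joint passes its speed limit or range.

### The arm

A 6-joint arm with a two-finger parallel gripper is mounted at the origin on the work surface. World frame = base frame: x ahead of the robot, y to its left, z up, the work surface at z = 0. Lengths are in mm, angles in rad, forces in N, time in s.
With the tool pointing down it reaches from about 350 to 775 mm from the base axis. Payload 5.5 kg.
Tool frame: the origin (TCP) lies between the finger pads; the fingertips stand 8 mm ahead of it and the grasp point (between the pads) lies 11 mm behind it; z points along the fingers, y is the line along which they close (so a half turn about z gives the same grasp; the last joint's range is limited). The gripper opens to 85 mm and grips with 20 to 120 N. Pads are 22 mm wide; open, the fingers measure 114 mm over their backs; the gripper's body (76 mm by 85 mm) begins 54 mm behind the grasp point. The pads swing forward as they close: fully open they stand 13 mm farther back than shut.
Start: joints at [-1.47, 0.313, 0.046, 1.304, 0, 1.431], TCP at [137.118, -558.453, 239.323] pointing down, gripper open.
Joint ranges: [-2.76, 2.76], [-0.86, 1.69], [-1.03, 1.26], [-2.2, 2.34], [-1.47, 1.5], [-3.14, 3.14]. Speed limits (rad/s): [2.57, 2.57, 3.14, 3.14, 3.14, 3.14].

### API

Orientations are given as [roll, pitch, yaw] about the fixed x, y, z axes, in that order (R = Rz(yaw) Ry(pitch) Rx(roll)).
In Python, from rig import env gives the robot as it stands.
- The arm moves only by the tool move_arm, never from a script. Its arguments are lists of equal length, an entry for each row: "delta_pos": the shift along the tool's x, y, z as a fraction of full scale, a list of three; "angular": the turn, a rotation vector about the tool's x, y, z as a fraction of full scale, a list of three; "gripper": the opening, from 0 (shut) to 1 (fully open). A call has exactly 10 rows; each row shifts and turns the commanded pose from where the row before left it, along the tool's axes as they then stand; what a row does not reach is not made up. Full scale, the value 1, is 60 cm for a shift and 360 degrees for a turn. A row lasts 1/8 s, in which the tool goes at most 62.5 mm and 10.7 degrees, less where a joint would pass 70% of its speed; a pose out of reach is approached as far as the arm can. A call with a number of a shift or a turn outside -1 to 1 is refused whole. A call with a gripper value outside its range is refused whole. The fingers move at their own pace and stop on an object; "squeeze" is the grip in N (left out, the last holds). Time passes only in rows, so rows that do not move let the fingers close, or fill a call up. It gives the time, the measured TCP pose, the force, the opening and the grip force at its end, in the units of the state.
- env.sense(): the state, without advancing time (a new reading comes with each control period).
- env.grab_frame(name): name is "scene" or "top" or "wrist"; returns the picture (384x512x3 uint8, red, green, blue); there is no depth.
- env.camera_params(name): a dict with "fx", "fy", "cx", "cy" (pixels), "distortion" ([k1, k2, p1, p2, k3] as OpenCV has them; the pictures are not rectified), "eye" and "orientation" of the camera in the world. Camera axes: x right, y down, z forward; pixel columns grow to the right and rows downward; lengths in mm; the calibration is good to about 2 mm. A picture is of the moment at which its call begins: read the wrist's pose just before it. camera_params takes no time and is no camera call; for the wrist camera it gives the pose at the moment of the call.
- env.hand_in(): hands the job in; it is judged then, once.
The state is a dict: "t": time; "joint_positions": joint angles; "dq": joint speeds; "joint_efforts": joint torques, N m; "ee_pos": TCP position; "ee_rot": TCP orientation; "wrist_force": force on the tool from outside, world axes, zero at the start; "moment": the same for the moment, N m; "gripper_width": finger opening in mm; "grasp_force": force on a finger pad.
Only numpy, scipy, OpenCV 4.12 (cv2) and the standard library are available. Lean on these libraries where they do the work, as an engineer would, in place of code of your own. Each camera call takes 0.05 s, during which the arm holds its last target. There are 200 camera calls.

## Working session

There is one attempt and no reset: what is moved stays moved. The work goes in short steps, Python scripts to look and compute and a tool call to move; the robot and the scene stay as the last step left them, time stands still between calls to the robot, and variables do not carry over. Pictures are saved under pics/ and viewed, at most 13 in all, crops included, and the job is handed in when it is done.

Besides the shell and the picture viewer there is one more tool, called after "Call:" as name(argument=value, ...) on one line, values as JSON. move_arm: Moves the arm, as the interface text tells. Its arguments: {"type":"object","properties":{"delta_pos":{"type":"array"},"angular":{"type":"array"},"gripper":{"type":"array"},"squeeze":{"type":"number"}},"required":["delta_pos","angular","gripper"]}

```bash
ls; mkdir -p pics; python3 - <<'E'
from rig import env
import cv2
s=env.sense(); print(s)
for n in ("scene","top"):
    f=env.grab_frame(n); cv2.imwrite(f"pics/{n}0.png",cv2.resize(f[:,:,::-1],(800,600),interpolation=cv2.INTER_CUBIC))
    print(n,env.camera_params(n))
print(env.camera_params("wrist"))
E
```

```text
pics
{'t': 0.0, 'joint_positions': array([-1.46963410e+00,  3.14006730e-01,  4.49715940e-02,  1.30356519e+00,
        1.16454576e-05,  1.43119563e+00]), 'dq': array([-0.00056192, -0.00076672, -0.00107227,  0.00078254, -0.00018191,
        0.00060437]), 'joint_efforts': array([-3.08048448e-04, -4.80624855e+01,  2.98533136e+01,  1.93052553e-02,
       -1.19067636e-04, -1.83391001e-05]), 'ee_pos': array([ 137.04924367, -557.92948752,  238.402213  ]), 'ee_rot': array([-3.13980782e+00, -2.62554883e-04,  2.40762678e-01]), 'wrist_force': array([0.39670372, 0.26007551, 0.52326391]), 'moment': array([-0.00693214,  0.03360743,  0.02232055]), 'grasp_force': 0.0, 'gripper_width': 85.4049196361927}
scene {'fx': 364.51062117517074, 'fy': 364.51062117517074, 'cx': 260.0882184736858, 'cy': 195.56319292958634, 'distortion': array([-0.09586941,  0.        ,  0.        ,  0.        ,  0.        ]), 'eye': array([1130.68388843,  755.79687362,  710.85449093]), 'orientation': array([-2.11910637, -0.0184937 ,  2.4993958 ])}
top {'fx': 414.2536967940928, 'fy': 414.2536967940928, 'cx': 252.79292316230374, 'cy': 190.35164187676537, 'distortion': array([-0.07944413,  0.        ,  0.        ,  0.        ,  0.        ]), 'eye': array([ 394.542576  ,  -49.26215805, 1355.08008063]), 'orientation': array([-3.02105978, -0.0037891 , -1.58507718])}
{'fx': 268.08837189318075, 'fy': 268.08837189318075, 'cx': 257.237648856335, 'cy': 188.6173294811372, 'distortion': array([-0.0265764,  0.       ,  0.       ,  0.       ,  0.       ]), 'eye': array([ 212.79561324, -539.02604885,  374.76316857]), 'orientation': array([ 2.83228968e+00,  1.45432639e-03, -1.32984861e+00])}
```

View pics/top0.png

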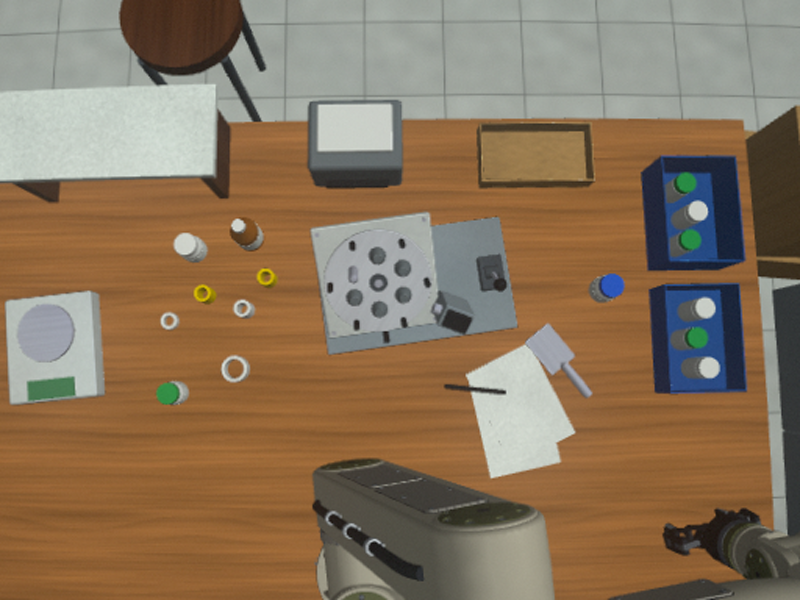

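View pics/scene0.png

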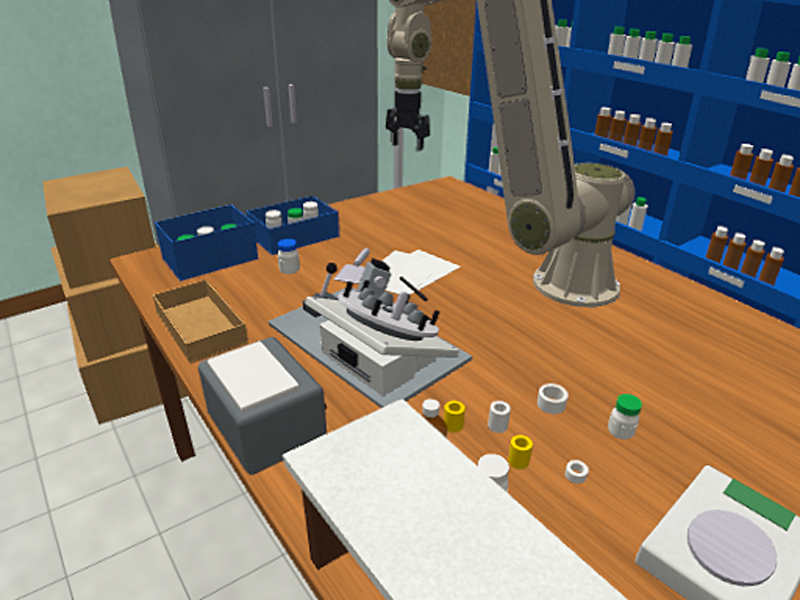

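Candidates for the sleeve, as top-view pixels on the 800 px picture: white tube (243,309), short ring (169,320), wide collar (235,369), and the yellow tubes (205,293) and (266,277). I choose the white one at (243,309), since it looks tall in the scene view at (499,415). The mandrel is near (353,273), about two clicks short of the front. Next I'll check this in a close crop.

```bash
cat > h.py <<'E'
import numpy as np, cv2
from scipy.spatial.transform import Rotation as R
from rig import env
def cam(n):
    c=env.camera_params(n); K=np.array([[c['fx'],0,c['cx']],[0,c['fy'],c['cy']],[0,0,1.]])
    return K,np.array(c['distortion']),np.array(c['eye']),R.from_euler('xyz',c['orientation']).as_matrix()
def proj(P,c):
    K,d,e,M=c; P=np.atleast_2d(P).astype(float)
    q=cv2.projectPoints(((P-e)@M).reshape(-1,1,3),np.zeros(3),np.zeros(3),K,d)[0]; return q.reshape(-1,2)
def onz(uv,z,c):
    K,d,e,M=c; n=cv2.undistortPoints(np.array(uv,float).reshape(-1,1,2),K,d).reshape(-1,2)
    r=np.c_[n,np.ones(len(n))]@M.T; return e+r*((z-e[2])/r[:,2])[:,None]
def crop(f,x0,y0,w,h,s,W=None):
    return cv2.resize(f[y0:y0+h,x0:x0+w,::-1],(int(w*s),int(h*s)),interpolation=cv2.INTER_CUBIC)
def deckR(yaw): # x up slope, z leaning to front
    return R.from_euler('xyz',[0,-np.radians(28),yaw]).as_matrix()
E
python3 - <<'E'
from h import *
t=cam('top'); k=0.64
for n,p,z in [('dial',(379,283),100),('sleeve',(243,309),45),('ring',(169,320),18),('collar',(235,369),30),('lever',(500,285),100),('jarnear',(170,393),70),('jarleft',(187,246),78),('bottle',(240,228),125),('y1',(205,293),45),('y2',(266,277),45)]:
    print(n,onz([np.array(p)*k],z,t).round(0))
a=env.grab_frame('top'); b=env.grab_frame('scene')
A=crop(a,190,130,150,100,4.5); B=crop(b,165,150,150,115,4.5)[:,:]; 
im=np.zeros((600,800,3),np.uint8)
A=crop(a,195,130,140,100,5.7)
cv2.imwrite('pics/A.png',A)
C=np.vstack([crop(b,190,150,110,72,7.2)]); cv2.imwrite('pics/B.png',C)
print(A.shape,C.shape)
E
```

```text
dial [[575. -25. 100.]]
sleeve [[534. 254.  45.]]
ring [[515. 416.  18.]]
collar [[412. 273.  30.]]
lever [[ 568. -263.  100.]]
jarnear [[365. 393.  70.]]
jarleft [[660. 363.  78.]]
bottle [[684. 244. 125.]]
y1 [[568. 333.  45.]]
y2 [[599. 208.  45.]]
(570, 798, 3) (518, 792, 3)
```

View pics/A.png

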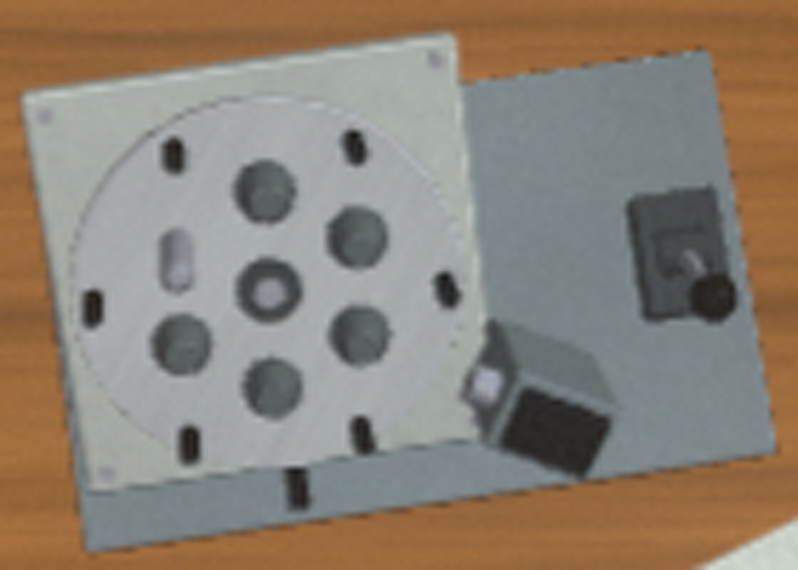

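The crop shows the plate corners near (22,97), (455,37) and (88,490). The six pegs are at (174,156), (355,147), (447,290), (362,435), (190,444) and (93,308). The mandrel runs from (177,235) to (177,280), the pointer tip is at (297,468), and the knob is at (714,297).

View pics/B.png

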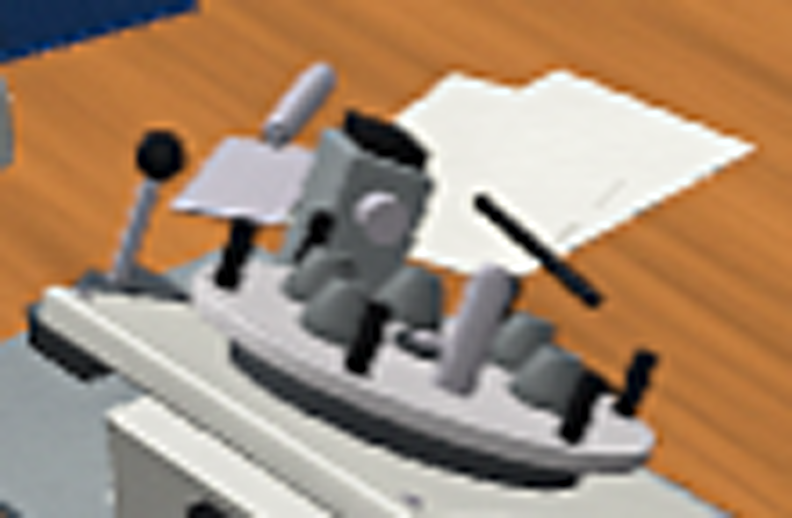

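The scene crop shows the mandrel from (458,385) to (495,272). Peg mid-heights are at (236,255), (367,338), (583,407), (637,382) and (318,233), and the knob is at (160,155).

```bash
cat > fit.py <<'E'
from h import *
from scipy.optimize import least_squares
def pol(a,r,z): a=np.radians(a); return [r*np.cos(a),r*np.sin(a),z]
def machine(p):
    M=deckR(p[3]); return lambda L:np.atleast_2d(L)@M.T+p[:3]
E
python3 - <<'E'
from fit import *
t,s=cam('top'),cam('scene')
f=lambda l,s,x,y:(np.array(l,float)+.5)/s-.5+[x,y]
T=f([(174,156),(355,147),(447,290),(362,435),(190,444),(93,308),(22,97),(455,37),(88,490),(297,468),(177,280)],5.7,195,130)
S=f([(367,338),(236,255),(318,233),(637,382),(583,407),(495,272),(458,385)],7.2,190,150)
dq0=lambda d:[pol(a+d,93,15) for a in (30,-30,270,210,150,90)]
def LT(d): return dq0(d)+[[116,116,-27],[116,-116,-27],[-116,116,-27],[-110,0,-3],pol(60+d,55,52)]
def LS(d): q=dq0(d); return [q[0],q[1],q[2],q[4],q[5],pol(60+d,55,55),pol(60+d,55,0)]
def res(p):
    m=machine(p); d=np.degrees(p[4])
    return np.r_[(proj(m(LT(d)),t)-T).ravel(),(proj(m(LS(d)),s)-S).ravel()]
r=least_squares(res,[575,-25,120,.1,0],loss='soft_l1',x_scale=[10,10,10,.1,.1])
print(r.x,'q',r.x[4]-2*np.pi/3); print(res(r.x).reshape(-1,2).round(1))
p=r.x; np.save('p.npy',p); m=machine(p)
for n,l in [('nose',pol(240,113,30)),('pointer',[-110,0,-3]),('mfront',[-55,0,0]),('mfronttip',[-55,0,55])]: print(n,m(l).round(1))
# lever: knob by triangulation
kt=f([(714,297)],5.7,195,130); ks=f([(160,155)],7.2,190,150)
g=least_squares(lambda P:np.r_[(proj(P,t)-kt).ravel(),(proj(P,s)-ks).ravel()],[560,-263,90]); print('knob',g.x,g.cost)
c,sn=np.cos(p[3]),np.sin(p[3]); d=g.x-np.array([p[0],p[1],0]); print('knob in machine',c*d[0]+sn*d[1],-sn*d[0]+c*d[1],d[2])
# sleeve check crop
cv2.imwrite('pics/C.png',np.hstack([crop(env.grab_frame('top'),95,160,90,90,4.4),crop(env.grab_frame('scene'),270,225,90,90,4.4)]))
E
```

```text
[ 5.75781847e+02 -2.36441444e+01  1.15530080e+02  1.22043260e-01
 -9.02802629e-02] q -2.1846753653274207
[[ 0.1 -0.2]
 [ 0.1 -0.1]
 [ 0.1 -0.1]
 [ 0.2 -0. ]
 [-0.   0. ]
 [ 0.1 -0.1]
 [-0.4 -0.4]
 [ 0.6 -0.2]
 [ 0.1  0.8]
 [-0.3  1.1]
 [ 0.1 -0.6]
 [ 0.5 -0. ]
 [ 0.2 -0.2]
 [-0.4  1.4]
 [ 0.   0.2]
 [ 0.1 -0.1]
 [ 0.8 -1. ]
 [-0.7  0.5]]
nose [[ 524.2 -128.6  115.5]]
pointer [[480.8 -35.3  61.2]]
mfront [[527.6 -29.6  89.7]]
mfronttip [[502.  -32.7 138.3]]
knob [ 569.82508127 -261.39886933  107.01471516] 0.03224647269972098
knob in machine -34.856843728467744 -235.26111605767963 107.0147151597556
```

View pics/C.png

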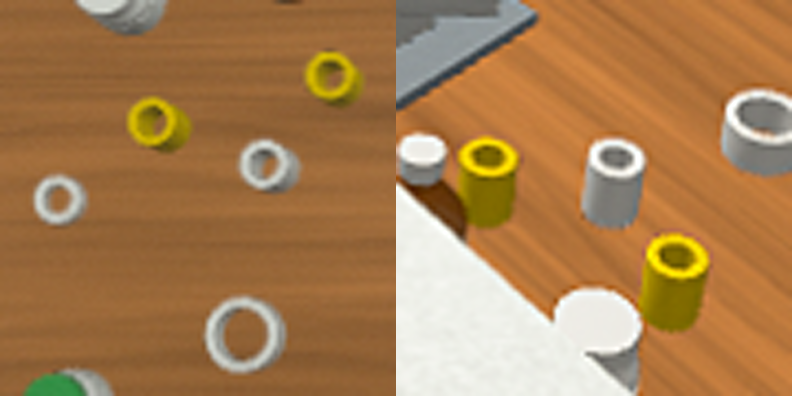

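The close crop confirms the choice. The white tall tube is at (265,164) in the top half and (615,158) in the scene half, distinct from the short ring, the collar and the two yellow tubes. Now a motion planner that prints rows.

```bash
cat > plan.py <<'E'
from fit import *
import json
p=np.load('p.npy'); m=machine(p); D=deckR(p[3])
def deckpose(a,r,h): # tool x radial out, z down deck normal
    rad=np.array(pol(a,1,0)); z=np.array([0,0,-1.]); M=np.array([rad,np.cross(z,rad),z]).T
    return m(pol(a,r,h))[0],D@M
def down(pos,yaw): return np.array(pos,float),R.from_euler('xyz',[np.pi,0,yaw]).as_matrix()
def now():
    s=env.sense(); return s['ee_pos'],R.from_euler('xyz',s['ee_rot']).as_matrix()
def rows(segs,start=None,nd=4):
    """segs: (pos,R,n,grip)"""
    P,M=start or now(); out=[]
    P=np.array(P);M=np.array(M)
    for pos,Rt,n,g in segs:
        for k in range(n):
            f=1/(n-k); d=M.T@(pos-P)*f; w=R.from_matrix(M.T@Rt).as_rotvec()*f
            d=np.round(d/600,nd); w=np.round(w/(2*np.pi),nd)
            if np.linalg.norm(d)*600>62.5 or np.linalg.norm(w)*360>10.7: print('TOO FAST',np.linalg.norm(d)*600,np.linalg.norm(w)*360)
            P=P+M@d*600; M=M@R.from_rotvec(w*2*np.pi).as_matrix(); out.append((d+0,w+0,g))
    for i in range(0,len(out),10):
        b=out[i:i+10]; b+= [(np.zeros(3),np.zeros(3),b[-1][2])]*(10-len(b))
        print('pos',json.dumps([x[0].tolist() for x in b])); print('ang',json.dumps([x[1].tolist() for x in b])); print('grip',[x[2] for x in b])
    return P,M
E
python3 - <<'E'
from plan import *
f=lambda l,s,x,y:(np.array(l,float)+.5)/s-.5+[x,y]
kt=f([(265,164)],4.4,95,160); ks=f([(219,158)],4.4,270,225)
g=least_squares(lambda P:np.r_[(proj(P,cam('top'))-kt).ravel(),(proj(P,cam('scene'))-ks).ravel()],[534,254,45]); print('sleeve top',g.x,g.cost)
a=90+np.degrees(p[4])
print('peg angle',a)
hi=deckpose(a,93,90); lo=deckpose(a,93,15); print(hi[0],lo[0],R.from_matrix(hi[1]).as_euler('xyz'))
rows([(hi[0]+[0,0,30],hi[1],17,.32),(hi[0],hi[1],3,.32)])
E
```

```text
sleeve top [537.30086638 255.96192436  43.59850593] 0.0861454266800059
peg angle 84.82732196053752
[529.91607496  64.04563043 198.93172407] [564.86454606  68.33215891 132.71065461] [ 2.6545901  -0.04233911  1.61307914]
pos [[0.052, -0.0501, 0.001], [0.0557, -0.0459, 0.0011], [0.0591, -0.0414, 0.0014], [0.0621, -0.0366, 0.0018], [0.0648, -0.0317, 0.0023], [0.067, -0.0266, 0.0032], [0.0688, -0.0213, 0.0041], [0.0702, -0.016, 0.0052], [0.0711, -0.0106, 0.0064], [0.0715, -0.0051, 0.0078]]
ang [[-0.0035, 0.0034, -0.0125], [-0.0036, 0.0034, -0.0125], [-0.0036, 0.0034, -0.0125], [-0.0036, 0.0034, -0.0125], [-0.0035, 0.0035, -0.0125], [-0.0036, 0.0034, -0.0125], [-0.0035, 0.0035, -0.0125], [-0.0036, 0.0034, -0.0125], [-0.0036, 0.0035, -0.0125], [-0.0035, 0.0034, -0.0124]]
grip [0.32, 0.32, 0.32, 0.32, 0.32, 0.32, 0.32, 0.32, 0.32, 0.32]
pos [[0.0716, 0.0003, 0.0092], [0.0711, 0.0057, 0.0109], [0.0702, 0.0109, 0.0126], [0.0688, 0.0161, 0.0144], [0.0671, 0.021, 0.0163], [0.0649, 0.0258, 0.0182], [0.0622, 0.0303, 0.0202], [-0.0007, -0.0078, 0.0147], [-0.0007, -0.0078, 0.0147], [-0.0007, -0.0078, 0.0148]]
ang [[-0.0036, 0.0035, -0.0125], [-0.0035, 0.0034, -0.0124], [-0.0036, 0.0035, -0.0125], [-0.0035, 0.0034, -0.0124], [-0.0036, 0.0035, -0.0125], [-0.0035, 0.0034, -0.0124], [-0.0036, 0.0035, -0.0125], [0.0, 0.0, 0.0], [0.0, 0.0, 0.0], [0.0, 0.0, 0.0]]
grip [0.32, 0.32, 0.32, 0.32, 0.32, 0.32, 0.32, 0.32, 0.32, 0.32]
```

Call:
move_arm(delta_pos=[[0.052,-0.05,0.001],[0.056,-0.046,0.001],[0.059,-0.041,0.001],[0.062,-0.037,0.002],[0.065,-0.032,0.002],[0.067,-0.027,0.003],[0.069,-0.021,0.004],[0.07,-0.016,0.005],[0.071,-0.011,0.006],[0.0715,-0.005,0.008]], angular=[[-0.0035,0.0035,-0.0125],[-0.0035,0.0035,-0.0125],[-0.0035,0.0035,-0.0125],[-0.0035,0.0035,-0.0125],[-0.0035,0.0035,-0.0125],[-0.0035,0.0035,-0.0125],[-0.0035,0.0035,-0.0125],[-0.0035,0.0035,-0.0125],[-0.0035,0.0035,-0.0125],[-0.0035,0.0035,-0.0125]], gripper=[0.32,0.32,0.32,0.32,0.32,0.32,0.32,0.32,0.32,0.32])

```text
t: 1.55
ee_pos: [368.4, -190.7, 235.2]
ee_rot: [2.858, -0.113, 1.051]
wrist_force: [0.4, 0.5, -0.4]
gripper_width: 27.1
grasp_force: 0.0
```

```bash
sed -i 's/nd=4/nd=3/' plan.py; python3 - <<'E'
from plan import *
a=90+np.degrees(p[4]); hi=deckpose(a,93,70)
print(env.sense()['gripper_width'])
rows([(hi[0]+[0,0,25],hi[1],7,.32),(hi[0],hi[1],3,.32)])
E
```

```text
27.116889499436112
pos [[0.072, 0.001, 0.016], [0.071, 0.006, 0.017], [0.07, 0.01, 0.019], [0.069, 0.016, 0.021], [0.067, 0.02, 0.022], [0.065, 0.025, 0.024], [0.062, 0.03, 0.027], [-0.001, -0.006, 0.012], [0.0, -0.007, 0.012], [-0.001, -0.006, 0.013]]
ang [[-0.004, 0.003, -0.012], [-0.003, 0.003, -0.012], [-0.004, 0.003, -0.013], [-0.003, 0.004, -0.012], [-0.004, 0.003, -0.013], [-0.003, 0.004, -0.012], [-0.004, 0.003, -0.013], [0.0, 0.0, 0.0], [0.0, 0.0, 0.0], [0.0, 0.0, 0.0]]
grip [0.32, 0.32, 0.32, 0.32, 0.32, 0.32, 0.32, 0.32, 0.32, 0.32]
```

Call:
move_arm(delta_pos=[[0.072,0.001,0.016],[0.071,0.006,0.017],[0.07,0.01,0.019],[0.069,0.016,0.021],[0.067,0.02,0.022],[0.065,0.025,0.024],[0.062,0.03,0.027],[-0.001,-0.006,0.012],[0.0,-0.007,0.012],[-0.001,-0.006,0.013]], angular=[[-0.004,0.003,-0.012],[-0.003,0.003,-0.012],[-0.004,0.003,-0.013],[-0.003,0.004,-0.012],[-0.004,0.003,-0.013],[-0.003,0.004,-0.012],[-0.004,0.003,-0.013],[0.0,0.0,0.0],[0.0,0.0,0.0],[0.0,0.0,0.0]], gripper=[0.32,0.32,0.32,0.32,0.32,0.32,0.32,0.32,0.32,0.32])

```text
t: 2.8
ee_pos: [538.9, 62.7, 180.3]
ee_rot: [2.656, -0.04, 1.609]
wrist_force: [0.0, 0.0, -0.1]
gripper_width: 27.3
grasp_force: 0.0
```

```bash
python3 - <<'E'
from plan import *
a=90+np.degrees(p[4]); hi=deckpose(a,93,70)
P,M=now(); print('err deck',D.T@(P-hi[0]),R.from_matrix(hi[1].T@M).as_rotvec(),env.sense()['joint_positions'].round(2))
f=env.grab_frame('wrist'); c=cam('wrist')
g=f.copy()
for q in np.r_[[pol(a+60*i,93,30) for i in range(6)],[pol(a+60*i,93,0) for i in range(6)],[pol(a-30,55,55)]]:
    u=proj(m(q),c)[0]
    if 0<u[0]<512 and 0<u[1]<384: cv2.circle(g,(int(round(u[0])),int(round(u[1]))),2,(255,0,0),-1)
cv2.imwrite('pics/w1.png',crop(g,0,0,512,384,1.5))
rows([(hi[0],hi[1],2,.32),(*deckpose(a,93,14),6,.32),(*deckpose(a,93,14),1,.32)])
E
```

```text
err deck [-1.00831675 -2.46522965 -0.58134855] [ 0.00097208 -0.00365754  0.00261634] [-0.08 -0.07 -0.67  0.49  0.09  1.48]
pos [[0.002, 0.002, -0.001], [0.002, 0.001, -0.001], [0.0, 0.0, 0.015], [0.0, 0.0, 0.016], [0.0, 0.0, 0.015], [0.0, 0.0, 0.016], [0.0, 0.0, 0.015], [0.0, 0.001, 0.016], [0.0, 0.0, 0.0], [0.0, 0.0, 0.0]]
ang [[0.0, 0.0, 0.0], [0.0, 0.001, 0.0], [0.0, 0.0, 0.0], [0.0, 0.0, 0.0], [0.0, 0.0, 0.0], [0.0, 0.0, 0.0], [0.0, 0.0, 0.0], [0.0, 0.0, 0.0], [0.0, 0.0, 0.0], [0.0, 0.0, 0.0]]
grip [0.32, 0.32, 0.32, 0.32, 0.32, 0.32, 0.32, 0.32, 0.32, 0.32]
```

View pics/w1.png

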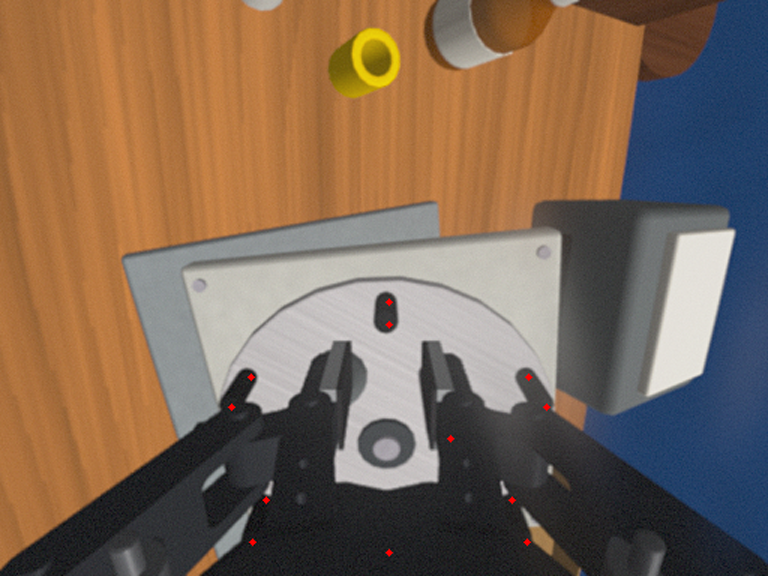

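The model overlay lands on the pegs: the peg at (386,312) is centred between the fingers. Descending.

Call:
move_arm(delta_pos=[[0.002,0.002,-0.001],[0.002,0.001,-0.001],[0.0,0.0,0.015],[0.0,0.0,0.016],[0.0,0.0,0.015],[0.0,0.0,0.016],[0.0,0.0,0.015],[0.0,0.001,0.016],[0.0,0.0,0.0],[0.0,0.0,0.0]], angular=[[0.0,0.0,0.0],[0.0,0.001,0.0],[0.0,0.0,0.0],[0.0,0.0,0.0],[0.0,0.0,0.0],[0.0,0.0,0.0],[0.0,0.0,0.0],[0.0,0.0,0.0],[0.0,0.0,0.0],[0.0,0.0,0.0]], gripper=[0.32,0.32,0.32,0.32,0.32,0.32,0.32,0.32,0.32,0.28])

```text
t: 4.1
ee_pos: [567.0, 69.2, 134.0]
ee_rot: [2.655, -0.046, 1.614]
wrist_force: [0.9, 0.3, 0.1]
gripper_width: 23.7
grasp_force: 0.0
```

```bash
python3 - <<'E'
from plan import *
a=90+np.degrees(p[4])
P,M=now(); d=D.T@(P-p[:3]); print(d,np.degrees(np.arctan2(d[1],d[0])),np.hypot(*d[:2]),env.sense()['wrist_force'])
n=24; end=211
rows([(*deckpose(a+(end-a)*(i+1)/n,93,14),1,.25) for i in range(n)]+[(*deckpose(end,93,14),1,.25)]*2)
E
```

```text
[10.99493547 93.20012592 15.11409701] 83.27184260872367 93.84642815760908 [0.85439266 0.28362458 0.11678852]
pos [[-0.002, -0.018, 0.002], [-0.001, -0.015, 0.0], [0.0, -0.014, 0.0], [-0.001, -0.014, 0.0], [-0.001, -0.014, 0.0], [0.0, -0.014, 0.0], [-0.001, -0.015, 0.0], [-0.001, -0.014, 0.0], [0.0, -0.014, 0.0], [-0.001, -0.014, 0.0]]
ang [[0.0, -0.001, -0.015], [0.0, 0.0, -0.014], [0.0, 0.0, -0.015], [0.0, 0.0, -0.015], [0.0, 0.0, -0.014], [0.0, 0.0, -0.015], [0.0, 0.0, -0.014], [0.0, 0.0, -0.015], [0.0, 0.0, -0.015], [0.0, 0.0, -0.014]]
grip [0.25, 0.25, 0.25, 0.25, 0.25, 0.25, 0.25, 0.25, 0.25, 0.25]
pos [[-0.001, -0.014, 0.0], [0.0, -0.015, 0.0], [-0.001, -0.014, 0.0], [-0.001, -0.014, 0.0], [0.0, -0.014, 0.0], [-0.001, -0.014, 0.0], [0.0, -0.015, 0.0], [-0.001, -0.014, 0.0], [-0.001, -0.014, 0.0], [0.0, -0.014, 0.0]]
ang [[0.0, 0.0, -0.015], [0.0, 0.0, -0.014], [0.0, 0.0, -0.015], [0.0, 0.0, -0.015], [0.0, 0.0, -0.014], [0.0, 0.0, -0.015], [0.0, 0.0, -0.014], [0.0, 0.0, -0.015], [0.0, 0.0, -0.015], [0.0, 0.0, -0.014]]
grip [0.25, 0.25, 0.25, 0.25, 0.25, 0.25, 0.25, 0.25, 0.25, 0.25]
pos [[-0.001, -0.014, 0.0], [-0.001, -0.015, 0.001], [0.0, -0.014, 0.0], [-0.001, -0.014, 0.0], [0.0, 0.0, 0.0], [0.0, 0.0, 0.0], [0.0, 0.0, 0.0], [0.0, 0.0, 0.0], [0.0, 0.0, 0.0], [0.0, 0.0, 0.0]]
ang [[0.0, 0.0, -0.015], [0.0, 0.0, -0.014], [0.0, 0.0, -0.015], [0.0, 0.0, -0.015], [0.0, 0.0, 0.0], [0.0, 0.0, 0.0], [0.0, 0.0, 0.0], [0.0, 0.0, 0.0], [0.0, 0.0, 0.0], [0.0, 0.0, 0.0]]
grip [0.25, 0.25, 0.25, 0.25, 0.25, 0.25, 0.25, 0.25, 0.25, 0.25]
```

Call:
move_arm(delta_pos=[[-0.002,-0.018,0.002],[-0.001,-0.015,0.0],[0.0,-0.014,0.0],[-0.001,-0.014,0.0],[-0.001,-0.014,0.0],[0.0,-0.014,0.0],[-0.001,-0.015,0.0],[-0.001,-0.014,0.0],[0.0,-0.014,0.0],[-0.001,-0.014,0.0]], angular=[[0.0,-0.001,-0.015],[0.0,0.0,-0.014],[0.0,0.0,-0.015],[0.0,0.0,-0.015],[0.0,0.0,-0.014],[0.0,0.0,-0.015],[0.0,0.0,-0.014],[0.0,0.0,-0.015],[0.0,0.0,-0.015],[0.0,0.0,-0.014]], gripper=[0.25,0.25,0.25,0.25,0.25,0.25,0.25,0.25,0.25,0.25])

```text
t: 5.35
ee_pos: [503.5, 32.8, 98.2]
ee_rot: [2.792, 0.357, 2.461]
wrist_force: [-0.1, 7.4, 4.5]
gripper_width: 21.5
grasp_force: 3.5
```

```bash
python3 - <<'E'
from plan import *
P,M=now(); d=D.T@(P-p[:3]); a=np.degrees(np.arctan2(d[1],d[0])); print(d,a,np.hypot(*d[:2]),env.sense()['wrist_force'])
n=13; end=211
rows([(*deckpose(a+(end-a)*(i+1)/n,92.5,14),1,.25) for i in range(n)])
E
```

```text
[-65.40423267  64.85103684  15.15275413] 135.24333446051028 92.10521500540048 [-0.06027252  7.43151249  4.48518828]
pos [[0.001, -0.016, 0.002], [-0.001, -0.015, 0.0], [-0.001, -0.016, 0.0], [-0.001, -0.016, 0.0], [-0.001, -0.015, 0.0], [0.0, -0.016, 0.0], [-0.001, -0.016, 0.0], [-0.001, -0.015, 0.0], [-0.001, -0.016, 0.0], [-0.001, -0.016, 0.0]]
ang [[0.001, 0.0, -0.01], [0.0, 0.0, -0.016], [0.0, 0.0, -0.016], [0.0, 0.0, -0.016], [0.0, 0.0, -0.016], [0.0, 0.0, -0.016], [0.0, 0.0, -0.017], [0.0, 0.0, -0.016], [0.0, 0.0, -0.016], [0.0, 0.0, -0.016]]
grip [0.25, 0.25, 0.25, 0.25, 0.25, 0.25, 0.25, 0.25, 0.25, 0.25]
pos [[-0.001, -0.015, 0.0], [0.0, -0.016, 0.0], [-0.001, -0.015, 0.0], [0.0, 0.0, 0.0], [0.0, 0.0, 0.0], [0.0, 0.0, 0.0], [0.0, 0.0, 0.0], [0.0, 0.0, 0.0], [0.0, 0.0, 0.0], [0.0, 0.0, 0.0]]
ang [[0.0, 0.0, -0.016], [0.0, 0.0, -0.017], [-0.001, 0.0, -0.016], [0.0, 0.0, 0.0], [0.0, 0.0, 0.0], [0.0, 0.0, 0.0], [0.0, 0.0, 0.0], [0.0, 0.0, 0.0], [0.0, 0.0, 0.0], [0.0, 0.0, 0.0]]
grip [0.25, 0.25, 0.25, 0.25, 0.25, 0.25, 0.25, 0.25, 0.25, 0.25]
```

Force is about 8 N, as expected for pushing the detent. Continuing.

Call:
move_arm(delta_pos=[[0.001,-0.016,0.002],[-0.001,-0.015,0.0],[-0.001,-0.016,0.0],[-0.001,-0.016,0.0],[-0.001,-0.015,0.0],[0.0,-0.016,0.0],[-0.001,-0.016,0.0],[-0.001,-0.015,0.0],[-0.001,-0.016,0.0],[-0.001,-0.016,0.0]], angular=[[0.001,0.0,-0.01],[0.0,0.0,-0.016],[0.0,0.0,-0.016],[0.0,0.0,-0.016],[0.0,0.0,-0.016],[0.0,0.0,-0.016],[0.0,0.0,-0.017],[0.0,0.0,-0.016],[0.0,0.0,-0.016],[0.0,0.0,-0.016]], gripper=[0.25,0.25,0.25,0.25,0.25,0.25,0.25,0.25,0.25,0.25])

```text
t: 6.6
ee_pos: [491.2, -55.7, 84.5]
ee_rot: [-3.017, 0.472, -2.756]
wrist_force: [1.1, 7.7, 1.0]
gripper_width: 21.6
grasp_force: 3.2
```

```bash
python3 - <<'E'
from plan import *
P,M=now(); d=D.T@(P-p[:3]); a=np.degrees(np.arctan2(d[1],d[0])); print(d,a,np.hypot(*d[:2]),env.sense()['wrist_force'])
n=5; end=209.5
q=rows([(*deckpose(a+(end-a)*(i+1)/n,92.5,14),1,.25) for i in range(n)]+[(*deckpose(end,92.5,14),2,.32)])
E
```

```text
[-92.12667252 -21.53494605  13.89614545] -166.84314085044952 94.61013524903555 [1.05728837 7.74820565 1.04015006]
TOO FAST 114.51043620561403 74.88
TOO FAST 113.29995586936475 75.6
TOO FAST 112.93077525634897 75.24
TOO FAST 112.5651811174308 75.24
TOO FAST 113.04388528354818 75.24
pos [[-0.118, -0.15, 0.0], [-0.116, -0.149, -0.001], [-0.115, -0.149, 0.0], [-0.114, -0.149, 0.0], [-0.114, -0.15, 0.001], [0.0, 0.0, 0.0], [0.0, 0.0, 0.0], [0.0, 0.0, 0.0], [0.0, 0.0, 0.0], [0.0, 0.0, 0.0]]
ang [[0.0, 0.0, -0.208], [0.0, 0.0, -0.21], [0.0, 0.0, -0.209], [0.0, 0.0, -0.209], [0.0, 0.0, -0.209], [0.0, 0.0, 0.0], [0.0, 0.0, 0.0], [0.0, 0.0, 0.0], [0.0, 0.0, 0.0], [0.0, 0.0, 0.0]]
grip [0.25, 0.25, 0.25, 0.25, 0.25, 0.32, 0.32, 0.32, 0.32, 0.32]
```

```bash
python3 - <<'E'
from plan import *
a=193.2; n=4; end=209.5
q=rows([(*deckpose(a+(end-a)*(i+1)/n,92.5,14),1,.25) for i in range(n)]+[(*deckpose(end,93,14),2,.4)])
E
```

```text
pos [[-0.004, -0.011, 0.0], [0.0, -0.011, 0.0], [-0.001, -0.011, 0.0], [0.0, -0.011, 0.0], [0.0, 0.0, 0.0], [0.001, 0.0, 0.0], [0.0, 0.0, 0.0], [0.0, 0.0, 0.0], [0.0, 0.0, 0.0], [0.0, 0.0, 0.0]]
ang [[0.0, 0.0, -0.011], [0.0, 0.0, -0.011], [0.0, 0.0, -0.011], [0.0, 0.0, -0.012], [0.0, 0.0, 0.0], [0.0, 0.0, 0.0], [0.0, 0.0, 0.0], [0.0, 0.0, 0.0], [0.0, 0.0, 0.0], [0.0, 0.0, 0.0]]
grip [0.25, 0.25, 0.25, 0.25, 0.4, 0.4, 0.4, 0.4, 0.4, 0.4]
```

Call:
move_arm(delta_pos=[[-0.004,-0.011,0.0],[0.0,-0.011,0.0],[-0.001,-0.011,0.0],[0.0,-0.011,0.0],[0.0,0.0,0.0],[0.0,0.0,0.0],[0.0,0.0,0.0],[0.0,0.0,-0.03],[0.0,0.0,-0.05],[0.0,0.0,-0.07]], angular=[[0.0,0.0,-0.011],[0.0,0.0,-0.011],[0.0,0.0,-0.011],[0.0,0.0,-0.012],[0.0,0.0,0.0],[0.0,0.0,0.0],[0.0,0.0,0.0],[0.0,0.0,0.0],[0.0,0.0,0.0],[0.0,0.0,0.0]], gripper=[0.25,0.25,0.25,0.25,0.4,0.4,0.4,0.4,0.4,0.4])

```text
t: 7.85
ee_pos: [461.0, -84.5, 168.8]
ee_rot: [-2.885, 0.414, -2.456]
wrist_force: [0.1, -0.9, -0.2]
gripper_width: 34.1
grasp_force: 0.0
```

```bash
python3 - <<'E'
from plan import *
print(env.sense()['joint_positions'].round(2),env.sense()['ee_pos'],env.sense()['wrist_force'])
A=crop(env.grab_frame('top'),195,130,140,100,5.7)
B=crop(env.grab_frame('scene'),190,150,110,72,5)
cv2.imwrite('pics/D1.png',A); cv2.imwrite('pics/D2.png',B)
yaw=np.pi+p[3]
s=np.array([537,256,0])
rows([(*down(s+[0,0,130],yaw),14,.9),(*down(s+[0,0,70],yaw),4,.9)])
E
```

```text
[-0.53 -0.18 -0.78  0.57  0.28 -1.11] [460.98064694 -84.50051125 168.84541752] [ 0.0857731  -0.90528468 -0.15855143]
pos [[-0.028, 0.03, 0.011], [-0.027, 0.031, 0.01], [-0.026, 0.031, 0.01], [-0.025, 0.032, 0.009], [-0.024, 0.033, 0.008], [-0.023, 0.034, 0.008], [-0.022, 0.035, 0.007], [-0.022, 0.035, 0.007], [-0.02, 0.036, 0.006], [-0.019, 0.037, 0.006]]
ang [[-0.002, 0.005, 0.006], [-0.002, 0.005, 0.006], [-0.001, 0.005, 0.006], [-0.001, 0.006, 0.006], [-0.002, 0.005, 0.006], [-0.001, 0.006, 0.006], [-0.002, 0.005, 0.005], [-0.001, 0.006, 0.006], [-0.002, 0.005, 0.005], [-0.001, 0.006, 0.006]]
grip [0.9, 0.9, 0.9, 0.9, 0.9, 0.9, 0.9, 0.9, 0.9, 0.9]
pos [[-0.018, 0.037, 0.006], [-0.018, 0.038, 0.006], [-0.016, 0.039, 0.005], [-0.015, 0.039, 0.005], [0.0, 0.0, 0.025], [0.0, 0.0, 0.025], [0.0, 0.0, 0.025], [0.0, 0.0, 0.025], [0.0, 0.0, 0.0], [0.0, 0.0, 0.0]]
ang [[-0.002, 0.005, 0.005], [-0.001, 0.006, 0.006], [-0.002, 0.005, 0.005], [-0.001, 0.006, 0.006], [0.0, 0.0, 0.0], [0.0, 0.0, 0.0], [0.0, 0.0, 0.0], [0.0, 0.0, 0.0], [0.0, 0.0, 0.0], [0.0, 0.0, 0.0]]
grip [0.9, 0.9, 0.9, 0.9, 0.9, 0.9, 0.9, 0.9, 0.9, 0.9]
```

View pics/D1.png

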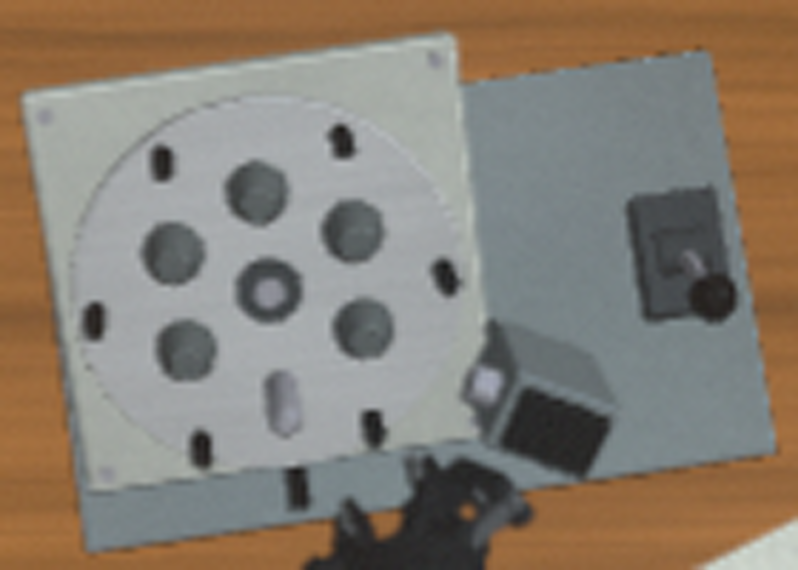

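The mandrel is now at the front, from (280,375) to (285,430), opposite the pointer. Next, fit q from the pegs and plan a higher transfer to the sleeve.

```bash
python3 - <<'E'
from plan import *
f=lambda l,s,x,y:(np.array(l,float)+.5)/s-.5+[x,y]
T=f([(162,163),(342,141),(446,277),(372,428),(201,449),(94,321)],5.7,195,130)
r=least_squares(lambda d:(proj(m([pol(x+d[0],93,15) for x in (30,-30,270,210,150,90)]),cam('top'))-T).ravel(),[0.]); print('q deg',r.x,r.cost)
yaw=np.pi+p[3]; s=np.array([537,256,0]); P,M=now()
mid=(P+[0,40,65],R.from_matrix(M).as_matrix())
rows([(P+[5,20,60],M,2,.9),(*down(s+[0,0,150],yaw),13,.9),(*down(s+[0,0,70],yaw),4,.9)])
E
```

```text
q deg [-0.76953483] 0.14694902441719088
pos [[-0.033, -0.001, -0.041], [-0.033, 0.0, -0.042], [-0.026, 0.031, 0.015], [-0.025, 0.032, 0.015], [-0.025, 0.033, 0.014], [-0.024, 0.034, 0.014], [-0.023, 0.034, 0.013], [-0.022, 0.035, 0.013], [-0.021, 0.036, 0.013], [-0.021, 0.036, 0.012]]
ang [[0.0, 0.0, 0.0], [0.0, 0.0, 0.0], [-0.002, 0.006, 0.006], [-0.002, 0.006, 0.006], [-0.002, 0.006, 0.006], [-0.002, 0.006, 0.006], [-0.002, 0.006, 0.006], [-0.002, 0.006, 0.006], [-0.001, 0.006, 0.006], [-0.002, 0.006, 0.006]]
grip [0.9, 0.9, 0.9, 0.9, 0.9, 0.9, 0.9, 0.9, 0.9, 0.9]
pos [[-0.02, 0.037, 0.012], [-0.018, 0.038, 0.011], [-0.018, 0.038, 0.011], [-0.016, 0.039, 0.011], [-0.015, 0.04, 0.011], [0.0, 0.0, 0.033], [0.0, 0.0, 0.034], [0.0, 0.0, 0.033], [0.0, 0.0, 0.034], [0.0, 0.0, 0.0]]
ang [[-0.001, 0.005, 0.006], [-0.002, 0.006, 0.006], [-0.001, 0.005, 0.007], [-0.002, 0.006, 0.006], [-0.001, 0.005, 0.007], [0.0, 0.0, 0.0], [0.0, 0.0, 0.0], [0.0, 0.0, 0.0], [0.0, 0.0, 0.0], [0.0, 0.0, 0.0]]
grip [0.9, 0.9, 0.9, 0.9, 0.9, 0.9, 0.9, 0.9, 0.9, 0.9]
```

Call:
move_arm(delta_pos=[[-0.033,-0.001,-0.041],[-0.033,0.0,-0.042],[-0.026,0.031,0.015],[-0.025,0.032,0.015],[-0.025,0.033,0.014],[-0.024,0.034,0.014],[-0.023,0.034,0.013],[-0.022,0.035,0.013],[-0.021,0.036,0.013],[-0.021,0.036,0.012]], angular=[[0.0,0.0,0.0],[0.0,0.0,0.0],[-0.002,0.006,0.006],[-0.002,0.006,0.006],[-0.002,0.006,0.006],[-0.002,0.006,0.006],[-0.002,0.006,0.006],[-0.002,0.006,0.006],[-0.001,0.006,0.006],[-0.002,0.006,0.006]], gripper=[0.9,0.9,0.9,0.9,0.9,0.9,0.9,0.9,0.9,0.9])

```text
t: 9.2
ee_pos: [509.3, 134.1, 177.5]
ee_rot: [-3.083, 0.159, -2.815]
wrist_force: [0.2, -0.6, 0.5]
gripper_width: 76.8
grasp_force: 0.0
```

Call:
move_arm(delta_pos=[[-0.02,0.037,0.012],[-0.018,0.038,0.011],[-0.018,0.038,0.011],[-0.016,0.039,0.011],[-0.015,0.04,0.011],[0.0,0.0,0.033],[0.0,0.0,0.034],[0.0,0.0,0.033],[0.0,0.0,0.024],[0.0,0.0,0.0]], angular=[[-0.001,0.005,0.006],[-0.002,0.006,0.006],[-0.001,0.005,0.007],[-0.002,0.006,0.006],[-0.001,0.005,0.007],[0.0,0.0,0.0],[0.0,0.0,0.0],[0.0,0.0,0.0],[0.0,0.0,0.0],[0.0,0.0,0.0]], gripper=[0.9,0.9,0.9,0.9,0.9,0.9,0.9,0.9,0.9,0.9])

```text
t: 10.45
ee_pos: [534.2, 257.1, 70.8]
ee_rot: [3.141, -0.006, -3.02]
wrist_force: [-0.1, -0.5, -1.2]
gripper_width: 77.1
grasp_force: 0.0
```

```bash
python3 - <<'E'
from plan import *
print(env.sense()['joint_positions'].round(2),env.sense()['ee_pos'],env.sense()['ee_rot'])
c=cam('wrist'); f=env.grab_frame('wrist').copy()
for q in ([537,256,45],[537,256,0]):
    u=proj(q,c)[0]; print(u); cv2.circle(f,(int(round(u[0])),int(round(u[1]))),2,(255,0,0),-1)
cv2.imwrite('pics/w2.png',crop(f,0,0,512,384,1.5))
E
```

```text
[ 0.31  0.45 -0.18  0.95  0.    0.19] [534.16512796 257.08738806  70.75504662] [ 3.14106627 -0.00643988 -3.02047849]
[254.24997715 230.07696734]
[254.80738314 205.83011249]
```

View pics/w2.png

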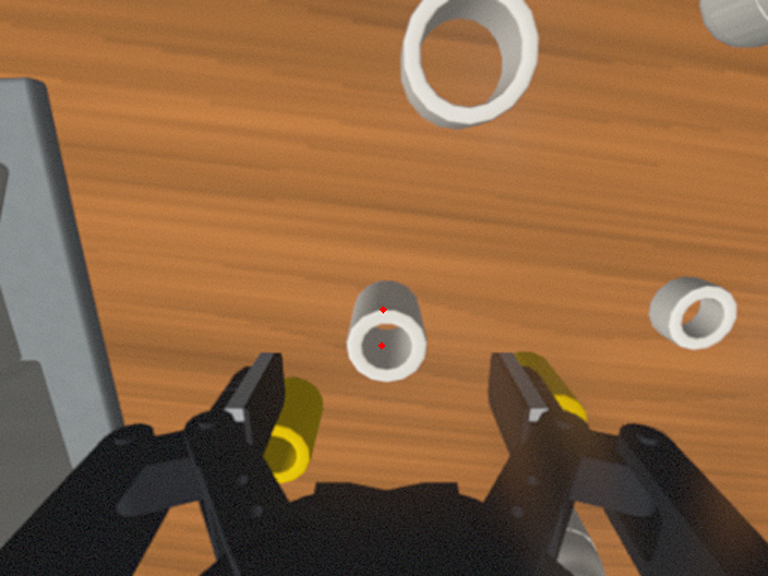

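The wrist view puts the sleeve's mouth at (386,346), between the fingers, with the yellow tubes behind the pads. Refining its position and descending.

```bash
python3 - <<'E'
from plan import *
x=onz([(257.5,230.5)],45,cam('wrist'))[0]; print(x)
yaw=np.pi+p[3]
rows([(*down([x[0],x[1],60],yaw),2,.8),(*down([x[0],x[1],21],yaw),4,.8),(*down([x[0],x[1],21],yaw),4,.3)])
E
```

```text
[538.38464943 258.49156238  45.        ]
pos [[-0.003, 0.001, 0.01], [-0.003, 0.0, 0.01], [0.0, 0.0, 0.016], [0.0, 0.0, 0.016], [0.0, 0.0, 0.016], [0.0, 0.0, 0.017], [0.0, 0.0, 0.0], [0.0, 0.0, 0.0], [0.0, 0.0, 0.0], [0.0, 0.0, 0.0]]
ang [[0.0, 0.0, 0.0], [0.0, -0.001, 0.0], [0.0, 0.0, 0.0], [0.0, 0.0, 0.0], [0.0, 0.0, 0.0], [0.0, 0.0, 0.0], [0.0, 0.0, 0.0], [0.0, 0.0, 0.0], [0.0, 0.0, 0.0], [0.0, 0.0, 0.0]]
grip [0.8, 0.8, 0.8, 0.8, 0.8, 0.8, 0.3, 0.3, 0.3, 0.3]
```

Call:
move_arm(delta_pos=[[-0.003,0.001,0.01],[-0.003,0.0,0.01],[0.0,0.0,0.016],[0.0,0.0,0.016],[0.0,0.0,0.016],[0.0,0.0,0.017],[0.0,0.0,0.0],[0.0,0.0,0.0],[0.0,0.0,0.0],[0.0,0.0,0.0]], angular=[[0.0,0.0,0.0],[0.0,-0.001,0.0],[0.0,0.0,0.0],[0.0,0.0,0.0],[0.0,0.0,0.0],[0.0,0.0,0.0],[0.0,0.0,0.0],[0.0,0.0,0.0],[0.0,0.0,0.0],[0.0,0.0,0.0]], gripper=[0.8,0.8,0.8,0.8,0.8,0.8,0.8,0.3,0.3,0.3], squeeze=30)

```text
t: 11.75
ee_pos: [539.3, 258.7, 22.1]
ee_rot: [3.14, 0.004, -3.02]
wrist_force: [-0.5, 0.8, 2.2]
gripper_width: 35.3
grasp_force: 30.1
```

```bash
python3 - <<'E'
from plan import *
s=env.sense();P,M=now();print(P,s['ee_rot'],s['gripper_width'],s['grasp_force'],s['wrist_force'])
E
```

```text
[539.32616423 258.70932457  22.10892937] [ 3.1401486   0.00407953 -3.02022968] 35.34504220243198 30.11641949415207 [-0.49310589  0.82725018  2.24666463]
```

```bash
python3 - <<'E'
from plan import *
P,M=now(); pre=deckpose(180,54.1,100); pre=(pre[0]+D@[0,.7,0],pre[1]); print(pre[0],R.from_matrix(pre[1]).as_euler('xyz'))
rows([(P+[0,0,90],M,3,.3),(np.array([490,150,200]),pre[1],6,.3),(pre[0]+[-15,0,30],pre[1],6,.3),(*pre,3,.3),(*pre,2,.3)])
E
```

```text
[481.68649904 -34.47995844 178.42642728] [-3.14159265  0.48869219 -3.01954939]
pos [[0.0, 0.0, -0.05], [0.0, 0.0, -0.05], [-0.001, 0.0, -0.05], [0.017, -0.028, -0.025], [0.015, -0.028, -0.026], [0.013, -0.028, -0.027], [0.011, -0.028, -0.028], [0.009, -0.029, -0.028], [0.006, -0.028, -0.03], [0.01, -0.05, -0.008]]
ang [[0.0, 0.0, 0.0], [0.0, 0.0, 0.0], [0.0, 0.0, 0.0], [0.0, -0.013, 0.0], [0.0, -0.013, 0.0], [0.0, -0.013, 0.0], [0.0, -0.013, 0.0], [0.0, -0.013, 0.0], [0.0, -0.012, 0.0], [0.0, 0.0, 0.0]]
grip [0.3, 0.3, 0.3, 0.3, 0.3, 0.3, 0.3, 0.3, 0.3, 0.3]
pos [[0.01, -0.05, -0.008], [0.01, -0.05, -0.008], [0.01, -0.05, -0.008], [0.01, -0.05, -0.008], [0.01, -0.051, -0.008], [0.001, -0.001, 0.019], [0.0, -0.001, 0.018], [0.001, -0.001, 0.019], [0.0, 0.0, 0.0], [0.0, 0.0, 0.0]]
ang [[0.0, 0.0, 0.0], [0.0, 0.0, 0.0], [0.0, 0.0, 0.0], [0.0, 0.0, 0.0], [0.0, 0.0, 0.0], [0.0, 0.0, 0.0], [0.0, 0.0, 0.0], [0.0, 0.0, 0.0], [0.0, 0.0, 0.0], [0.0, 0.0, 0.0]]
grip [0.3, 0.3, 0.3, 0.3, 0.3, 0.3, 0.3, 0.3, 0.3, 0.3]
```

Call:
move_arm(delta_pos=[[0.0,0.0,-0.05],[0.0,0.0,-0.05],[-0.001,0.0,-0.05],[0.017,-0.028,-0.025],[0.015,-0.028,-0.026],[0.013,-0.028,-0.027],[0.011,-0.028,-0.028],[0.009,-0.029,-0.028],[0.006,-0.028,-0.03],[0.01,-0.05,-0.008]], angular=[[0.0,0.0,0.0],[0.0,0.0,0.0],[0.0,0.0,0.0],[0.0,-0.013,0.0],[0.0,-0.013,0.0],[0.0,-0.013,0.0],[0.0,-0.013,0.0],[0.0,-0.013,0.0],[0.0,-0.012,0.0],[0.0,0.0,0.0]], gripper=[0.3,0.3,0.3,0.3,0.3,0.3,0.3,0.3,0.3,0.3])

```text
t: 13.0
ee_pos: [483.9, 119.4, 201.6]
ee_rot: [3.14, 0.489, -3.019]
wrist_force: [-0.1, -0.6, -0.8]
gripper_width: 35.3
grasp_force: 30.2
```

Call:
move_arm(delta_pos=[[0.01,-0.05,-0.008],[0.01,-0.05,-0.008],[0.01,-0.05,-0.008],[0.01,-0.05,-0.008],[0.01,-0.051,-0.008],[0.001,-0.001,0.019],[0.0,-0.001,0.018],[0.001,-0.001,0.019],[0.0,0.0,0.0],[0.0,0.0,0.0]], angular=[[0.0,0.0,0.0],[0.0,0.0,0.0],[0.0,0.0,0.0],[0.0,0.0,0.0],[0.0,0.0,0.0],[0.0,0.0,0.0],[0.0,0.0,0.0],[0.0,0.0,0.0],[0.0,0.0,0.0],[0.0,0.0,0.0]], gripper=[0.3,0.3,0.3,0.3,0.3,0.3,0.3,0.3,0.3,0.3])

```text
t: 14.25
ee_pos: [481.0, -33.9, 177.6]
ee_rot: [3.14, 0.486, -3.02]
wrist_force: [0.7, 0.2, -0.3]
gripper_width: 35.3
grasp_force: 30.2
```

```bash
python3 - <<'E'
from plan import *
P,M=now(); pre=deckpose(180,54.1,100); print('err deck',D.T@(P-pre[0]),R.from_matrix(pre[1].T@M).as_rotvec())
c=cam('wrist'); f=env.grab_frame('wrist')
for q in ([-55,.7,0],[-55,.7,55]): print('mandrel pred',proj(m(q),c))
T=lambda l:np.array(l)@M.T+P
for l in ([.9,0,22],[.9,0,-23]): print('sleeve bottom/top pred',proj(T(l),c))
cv2.imwrite('pics/w3.png',crop(f,130,130,256,192,3.1))
cv2.imwrite('pics/s3.png',crop(env.grab_frame('scene'),190,130,110,85,5))
E
```

```text
err deck [-0.92190924  1.35057152 -0.45778228] [-0.00157576  0.00269461  0.00016114]
mandrel pred [[255.76783521 190.80925628]]
mandrel pred [[255.48725072 214.1803049 ]]
sleeve bottom/top pred [[256.37710196 226.44062589]]
sleeve bottom/top pred [[256.0903138  266.75339194]]
```

View pics/w3.png

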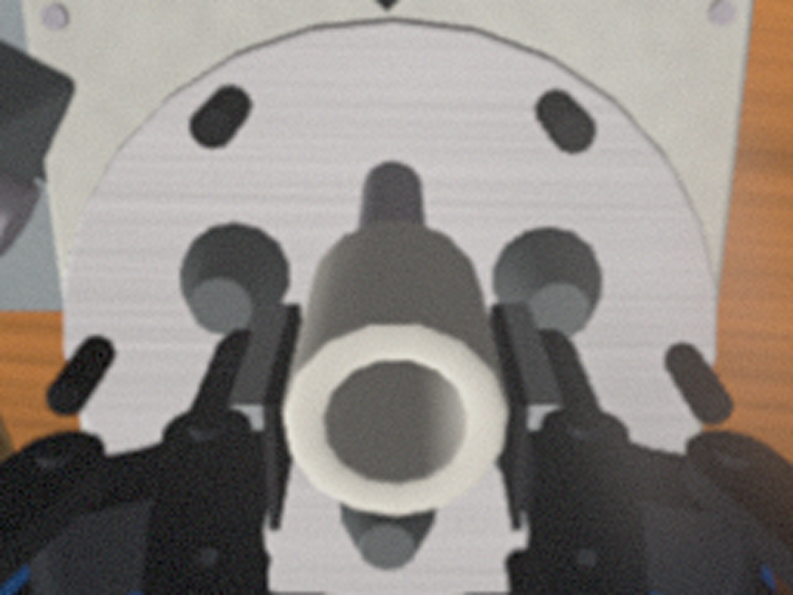

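```bash
python3 - <<'E'
from plan import *
P,M=now(); c=cam('wrist'); T=lambda l:np.array(l)@M.T+P
print('foot rear',proj(m([-46,.7,0]),c),'seen v',(160.5)/3.1+130-.3)
for l in ([-18,0,22],[-18,0,-23],[18,0,-23]): print(l,proj(T(l),c), 'dx+1:',proj(T(np.add(l,[1,0,0])),c)[0,1])
print('seen v bottom rear',222/3.1+129.7,'top rear',323/3.1+129.7,'top front',515/3.1+129.7)
print('cones: ',proj(m([pol(120,55,0),pol(240,55,0),pol(60,93,30),pol(0,93,30),pol(-60+0,93,30)]),c))
E
```

```text
foot rear [[256.3154671  199.30519628]] seen v 181.4741935483871
[-18, 0, 22] [[256.37264987 252.06275719]] dx+1: 250.7524306200269
[-18, 0, -23] [[256.09998007 298.47747478]] dx+1: 296.8741801282381
[18, 0, -23] [[256.0140361 235.4752252]] dx+1: 233.55840114829408
seen v bottom rear 201.31290322580645 top rear 233.89354838709676 top front 295.8290322580645
cones:  [[305.31475467 217.43373925]
 [205.89941405 217.48027842]
 [341.1764969  302.50509622]
 [255.7193784  340.87721427]
 [170.04938934 302.60251538]]
```

```bash
python3 - <<'E'
from plan import *
P,M=now(); c=cam('wrist'); T=lambda l:np.array(l)@M.T+P
print('foot front',proj(m([-64,.7,0]),c),proj(m([-65,.7,0]),c),'seen v',(160.5)/3.1+129.7)
print(proj(T([19.1,0,22]),c),'seen bottom front',222/3.1+129.7)
d=D.T@(P-p[:3]); print('tcp deck',d)
def dp(x,y,h): q=deckpose(180,1,0)[1]; return m([x,y,h])[0],q
rows([(*dp(-54,.6,98),2,.3),(*dp(-54,.6,62),5,.3),(*dp(-54,.6,62),1,.3)])
E
```

```text
foot front [[256.29083997 180.81332715]] [[256.28944683 179.76190985]] seen v 181.4741935483871
[[256.32699592 200.1361897 ]] seen bottom front 201.31290322580645
tcp deck [-54.57896281   0.91118381  99.9238221 ]
pos [[0.0, 0.0, 0.002], [-0.001, -0.001, 0.001], [0.0, 0.0, 0.012], [0.0, 0.0, 0.012], [0.0, 0.0, 0.012], [0.0, 0.0, 0.012], [0.0, 0.0, 0.012], [0.0, 0.0, 0.0], [0.0, 0.0, 0.0], [0.0, 0.0, 0.0]]
ang [[0.0, 0.0, 0.0], [0.0, 0.0, 0.0], [0.0, 0.0, 0.0], [0.0, 0.0, 0.0], [0.0, 0.0, 0.0], [0.0, 0.0, 0.0], [0.0, 0.0, 0.0], [0.0, 0.0, 0.0], [0.0, 0.0, 0.0], [0.0, 0.0, 0.0]]
grip [0.3, 0.3, 0.3, 0.3, 0.3, 0.3, 0.3, 0.3, 0.3, 0.3]
```

The mandrel and sleeve line up with the model to about 0.7 mm, against 2 mm of clearance each side. Descending over the tip.

Call:
move_arm(delta_pos=[[0.0,0.0,0.002],[-0.001,-0.001,0.001],[0.0,0.0,0.012],[0.0,0.0,0.012],[0.0,0.0,0.012],[0.0,0.0,0.012],[0.0,0.0,0.012],[0.0,0.0,0.0],[0.0,0.0,0.0],[0.0,0.0,0.0]], angular=[[0.0,0.0,0.0],[0.0,0.0,0.0],[0.0,0.0,0.0],[0.0,0.0,0.0],[0.0,0.0,0.0],[0.0,0.0,0.0],[0.0,0.0,0.0],[0.0,0.0,0.0],[0.0,0.0,0.0],[0.0,0.0,0.0]], gripper=[0.3,0.3,0.3,0.3,0.3,0.3,0.3,0.3,0.3,0.3])

```text
t: 15.6
ee_pos: [499.4, -33.1, 145.0]
ee_rot: [3.141, 0.487, -3.021]
wrist_force: [0.5, -0.2, -0.9]
gripper_width: 35.6
grasp_force: 30.2
```

```bash
python3 - <<'E'
from plan import *
P,M=now(); d=D.T@(P-p[:3]); s=env.sense(); print('tcp deck',d,s['wrist_force'],s['moment'])
def dp(x,y,h): q=deckpose(180,1,0)[1]; return m([x,y,h])[0],q
rows([(*dp(d[0],d[1],23),8,.3),(*dp(d[0],d[1],23),2,.3)])
E
```

```text
tcp deck [-5.41178542e+01 -5.65975472e-02  6.21787970e+01] [ 0.5385499  -0.15534011 -0.92139985] [-0.01385534  0.45997954  0.0065586 ]
pos [[0.0, 0.0, 0.008], [0.0, 0.0, 0.008], [0.0, 0.0, 0.008], [0.0, 0.0, 0.008], [0.0, 0.0, 0.008], [0.0, 0.0, 0.008], [0.0, 0.0, 0.009], [0.0, 0.0, 0.008], [0.0, 0.0, 0.0], [0.0, 0.0, 0.0]]
ang [[0.0, 0.0, 0.0], [0.0, 0.0, 0.0], [0.0, 0.0, 0.0], [0.0, 0.0, 0.0], [0.0, 0.0, 0.0], [0.0, 0.0, 0.0], [0.0, 0.0, 0.0], [0.0, 0.0, 0.0], [0.0, 0.0, 0.0], [0.0, 0.0, 0.0]]
grip [0.3, 0.3, 0.3, 0.3, 0.3, 0.3, 0.3, 0.3, 0.3, 0.3]
```

Call:
move_arm(delta_pos=[[0.0,0.001,0.008],[0.0,0.0,0.008],[0.0,0.0,0.008],[0.0,0.0,0.008],[0.0,0.0,0.008],[0.0,0.0,0.008],[0.0,0.0,0.008],[0.0,0.0,0.008],[0.0,0.0,0.0],[0.0,0.0,0.0]], angular=[[0.0,0.0,0.0],[0.0,0.0,0.0],[0.0,0.0,0.0],[0.0,0.0,0.0],[0.0,0.0,0.0],[0.0,0.0,0.0],[0.0,0.0,0.0],[0.0,0.0,0.0],[0.0,0.0,0.0],[0.0,0.0,0.0]], gripper=[0.3,0.3,0.3,0.3,0.3,0.3,0.3,0.3,0.3,0.3])

```text
t: 16.85
ee_pos: [517.0, -30.2, 110.7]
ee_rot: [3.14, 0.486, -3.021]
wrist_force: [-0.6, -0.3, -0.3]
gripper_width: 35.8
grasp_force: 30.2
```

```bash
python3 - <<'E'
from plan import *
P,M=now(); d=D.T@(P-p[:3]); s=env.sense(); print('tcp deck',d,s['wrist_force'],s['moment'],s['gripper_width'])
E
```

```text
tcp deck [-54.50137925   0.69627987  23.54602683] [-0.6317941  -0.26619079 -0.25062766] [-0.09658919  0.43966366 -0.00601593] 35.794718165789945
```

Call:
move_arm(delta_pos=[[0.0,0.0,0.001],[0.0,0.0,0.0],[0.0,0.0,0.0],[0.0,0.0,0.0],[0.0,0.0,0.0],[0.0,0.0,-0.01],[0.0,0.0,-0.03],[0.0,0.0,-0.04],[0.0,0.0,-0.04],[0.0,0.0,-0.03]], angular=[[0.0,0.0,0.0],[0.0,0.0,0.0],[0.0,0.0,0.0],[0.0,0.0,0.0],[0.0,0.0,0.0],[0.0,0.0,0.0],[0.0,0.0,0.0],[0.0,0.0,0.0],[0.0,0.0,0.0],[0.0,0.0,0.0]], gripper=[0.3,0.55,0.55,0.55,0.55,0.55,0.55,0.55,0.55,0.55])

```text
t: 18.1
ee_pos: [475.2, -35.4, 191.2]
ee_rot: [3.141, 0.488, -3.021]
wrist_force: [-0.0, -1.6, -0.5]
gripper_width: 46.6
grasp_force: 0.0
```

```bash
python3 - <<'E'
from plan import *
P,M=now(); d=D.T@(P-p[:3]); print('tcp deck',d)
c=cam('wrist'); w=env.grab_frame('wrist').copy(); s=env.grab_frame('scene').copy()
def ring(r,h,q=-.013): 
    a=np.linspace(0,2*np.pi,60); o=np.array(pol(180+np.degrees(q),55,h)); return m(o+np.c_[r*np.cos(a),r*np.sin(a),0*a])
def draw(f,c,P,col):
    cv2.polylines(f,[np.round(proj(P,c)*16).astype(int)],True,col,1,cv2.LINE_AA,4); return f
W=cv2.resize(w[120:312,130:386],None,fx=1.6,fy=1.6); 
big=lambda f,x,y,w_,h_,s_,cc:None
w2=crop(w,150,100,220,190,2)
cv2.imwrite('pics/w4.png',0*w2)
import copy
def view(f,cn,x0,y0,ww,hh,sc):
    im=crop(f,x0,y0,ww,hh,sc)
    for h,col in ((0,(0,255,0)),(45,(0,0,255))):
        q=(proj(ring(18,h),cn)-[x0,y0]+.5)*sc-.5
        cv2.polylines(im,[np.round(q*16).astype(np.int32)],True,col,1,cv2.LINE_AA,4)
    return im
a=view(w,c,165,90,180,260,2.2); b=view(s,cam('scene'),215,165,80,115,4.97)
h=min(a.shape[0],b.shape[0]); cv2.imwrite('pics/w4.png',np.hstack([a[:h],b[:h]])); print(a.shape,b.shape)
E
```

```text
tcp deck [-53.92721756   0.53823331 114.31922832]
(572, 396, 3) (571, 397, 3)
```

View pics/w4.png

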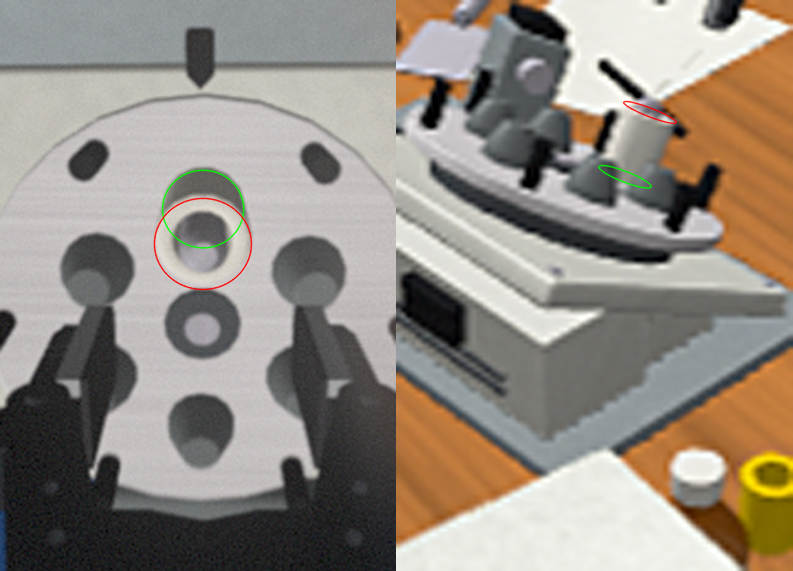

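The sleeve is seated: its base circle matches the model at the foot, and the mandrel tip sticks out about 10 mm in the scene view. Now the peg at 150°.

```bash
python3 - <<'E'
from plan import *
a=149.2; n=12
e=rows([(*deckpose(a,93,75),4,.32),(*deckpose(a,93,14),5,.32),(*deckpose(a,93,14),1,.28)])
E
```

```text
pos [[0.011, 0.02, 0.017], [0.014, 0.018, 0.016], [0.016, 0.016, 0.017], [0.019, 0.014, 0.016], [0.0, 0.0, 0.02], [0.0, 0.0, 0.02], [0.0, 0.0, 0.021], [0.0, 0.0, 0.02], [0.0, 0.0, 0.021], [0.0, 0.0, 0.0]]
ang [[0.0, 0.0, 0.021], [0.0, 0.0, 0.021], [0.0, 0.0, 0.022], [0.0, 0.0, 0.021], [0.0, 0.0, 0.0], [0.0, 0.0, 0.0], [0.0, 0.0, 0.0], [0.0, 0.0, 0.0], [0.0, 0.0, 0.0], [0.0, 0.0, 0.0]]
grip [0.32, 0.32, 0.32, 0.32, 0.32, 0.32, 0.32, 0.32, 0.32, 0.28]
```

Call:
move_arm(delta_pos=[[0.011,0.02,0.017],[0.014,0.018,0.016],[0.016,0.016,0.017],[0.019,0.014,0.016],[0.0,0.0,0.0],[0.0,0.0,0.02],[0.0,0.0,0.021],[0.0,0.0,0.02],[0.0,0.0,0.021],[0.0,0.0,0.02]], angular=[[0.0,0.0,0.021],[0.0,0.0,0.021],[0.0,0.0,0.022],[0.0,0.0,0.021],[0.0,0.0,0.0],[0.0,0.0,0.0],[0.0,0.0,0.0],[0.0,0.0,0.0],[0.0,0.0,0.0],[0.0,0.0,0.0]], gripper=[0.32,0.32,0.32,0.32,0.32,0.32,0.32,0.32,0.32,0.32])

```text
t: 19.45
ee_pos: [493.4, 14.4, 88.0]
ee_rot: [2.879, 0.415, 2.675]
wrist_force: [-0.5, -0.4, 0.2]
gripper_width: 27.5
grasp_force: 0.0
```

```bash
python3 - <<'E'
from plan import *
P,M=now(); d=D.T@(P-p[:3]); print('tcp deck',d,np.degrees(np.arctan2(d[1],d[0])),np.hypot(*d[:2]),env.sense()['wrist_force'],env.sense()['gripper_width'])
a=149.2; n=14; end=209.5
rows([(*deckpose(a+(end-a)*(i+1)/n,92.5,14),1,.25) for i in range(n)])
E
```

```text
tcp deck [-81.04747921  47.7466567   11.95475734] 149.49682852652174 94.06613159258254 [-0.51773763 -0.36003742  0.1877326 ] 27.51663488139494
pos [[-0.003, -0.011, -0.003], [0.0, -0.011, 0.0], [-0.001, -0.012, 0.0], [0.0, -0.012, 0.0], [-0.001, -0.011, 0.0], [0.0, -0.012, 0.0], [-0.001, -0.011, 0.0], [0.0, -0.012, 0.0], [-0.001, -0.011, 0.0], [0.0, -0.012, 0.0]]
ang [[0.0, 0.0, -0.011], [0.0, 0.0, -0.012], [0.0, 0.0, -0.012], [0.0, 0.0, -0.012], [0.0, 0.0, -0.012], [0.0, 0.0, -0.012], [0.0, 0.0, -0.012], [0.0, 0.0, -0.012], [0.0, 0.0, -0.012], [0.0, 0.0, -0.012]]
grip [0.25, 0.25, 0.25, 0.25, 0.25, 0.25, 0.25, 0.25, 0.25, 0.25]
pos [[0.0, -0.012, 0.0], [-0.001, -0.011, 0.0], [0.0, -0.012, 0.0], [-0.001, -0.011, 0.0], [0.0, 0.0, 0.0], [0.0, 0.0, 0.0], [0.0, 0.0, 0.0], [0.0, 0.0, 0.0], [0.0, 0.0, 0.0], [0.0, 0.0, 0.0]]
ang [[0.0, 0.0, -0.012], [0.0, 0.0, -0.012], [0.0, 0.0, -0.012], [0.0, 0.0, -0.012], [0.0, 0.0, 0.0], [0.0, 0.0, 0.0], [0.0, 0.0, 0.0], [0.0, 0.0, 0.0], [0.0, 0.0, 0.0], [0.0, 0.0, 0.0]]
grip [0.25, 0.25, 0.25, 0.25, 0.25, 0.25, 0.25, 0.25, 0.25, 0.25]
```

Call:
move_arm(delta_pos=[[-0.003,-0.011,-0.003],[0.0,-0.011,0.0],[-0.001,-0.012,0.0],[0.0,-0.012,0.0],[-0.001,-0.011,0.0],[0.0,-0.012,0.0],[-0.001,-0.011,0.0],[0.0,-0.012,0.0],[-0.001,-0.011,0.0],[0.0,-0.012,0.0]], angular=[[0.0,0.0,-0.011],[0.0,0.0,-0.012],[0.0,0.0,-0.012],[0.0,0.0,-0.012],[0.0,0.0,-0.012],[0.0,0.0,-0.012],[0.0,0.0,-0.012],[0.0,0.0,-0.012],[0.0,0.0,-0.012],[0.0,0.0,-0.012]], gripper=[0.25,0.25,0.25,0.25,0.25,0.25,0.25,0.25,0.25,0.25])

```text
t: 20.7
ee_pos: [490.8, -51.0, 84.3]
ee_rot: [-3.034, 0.475, -2.774]
wrist_force: [1.4, 7.8, -2.5]
gripper_width: 21.5
grasp_force: 3.7
```

```bash
python3 - <<'E'
from plan import *
P,M=now(); d=D.T@(P-p[:3]); a=np.degrees(np.arctan2(d[1],d[0]))%360; print('tcp deck',d,a,np.hypot(*d[:2]),env.sense()['wrist_force'],env.sense()['gripper_width'])
n=4; end=209.5
rows([(*deckpose(a+(end-a)*(i+1)/n,92.5,14),1,.25) for i in range(n)])
E
```

```text
tcp deck [-92.12707564 -16.78403024  13.59333949] 190.32510484498385 93.64348208591329 [ 1.41651333  7.83186397 -2.45098029] 21.503532372296856
pos [[-0.002, -0.013, -0.001], [-0.001, -0.013, 0.0], [0.0, -0.013, 0.0], [-0.001, -0.013, 0.0], [0.0, 0.0, 0.0], [0.0, 0.0, 0.0], [0.0, 0.0, 0.0], [0.0, 0.0, 0.0], [0.0, 0.0, 0.0], [0.0, 0.0, 0.0]]
ang [[0.001, 0.0, -0.007], [0.0, 0.0, -0.014], [0.0, 0.0, -0.013], [0.0, 0.0, -0.013], [0.0, 0.0, 0.0], [0.0, 0.0, 0.0], [0.0, 0.0, 0.0], [0.0, 0.0, 0.0], [0.0, 0.0, 0.0], [0.0, 0.0, 0.0]]
grip [0.25, 0.25, 0.25, 0.25, 0.25, 0.25, 0.25, 0.25, 0.25, 0.25]
```

Call:
move_arm(delta_pos=[[-0.002,-0.013,-0.001],[-0.001,-0.013,0.0],[0.0,-0.013,0.0],[-0.001,-0.013,0.0],[0.0,0.0,0.0],[0.0,0.0,0.0],[0.0,0.0,0.0],[0.0,0.0,-0.03],[0.0,0.0,-0.05],[0.0,0.0,-0.07]], angular=[[0.001,0.0,-0.007],[0.0,0.0,-0.014],[0.0,0.0,-0.013],[0.0,0.0,-0.013],[0.0,0.0,0.0],[0.0,0.0,0.0],[0.0,0.0,0.0],[0.0,0.0,0.0],[0.0,0.0,0.0],[0.0,0.0,0.0]], gripper=[0.25,0.25,0.25,0.25,0.4,0.4,0.4,0.4,0.4,0.4])

```text
t: 21.95
ee_pos: [462.1, -84.8, 170.7]
ee_rot: [-2.886, 0.419, -2.458]
wrist_force: [0.3, -0.3, -0.6]
gripper_width: 34.5
grasp_force: 0.0
```

```bash
python3 - <<'E'
from plan import *
P,M=now(); print(P,env.sense()['joint_positions'].round(2))
def view(f,cn,x0,y0,ww,hh,sc):
    im=crop(f,x0,y0,ww,hh,sc); a=np.linspace(0,2*np.pi,60)
    for h,col in ((0,(0,255,0)),(45,(0,0,255))):
        o=np.array(pol(240,55,h)); q=(proj(m(o+np.c_[18*np.cos(a),18*np.sin(a),0*a]),cn)-[x0,y0]+.5)*sc-.5
        cv2.polylines(im,[np.round(q*16).astype(np.int32)],True,col,1,cv2.LINE_AA,4)
    return im
a=view(env.grab_frame('top'),cam('top'),195,130,140,100,5.7)
cv2.imwrite('pics/E.png',a)
# lever: machine-frame approach, finger behind knob (near side)
c,s=np.cos(p[3]),np.sin(p[3]); W=lambda x,y,z:np.array([p[0]+c*x-s*y,p[1]+s*x+c*y,z])
print('knob expected',W(-34.9,-235.3,107),'approach',W(-80,-235,100))
yaw=np.pi+p[3]
rows([(P+[-10,-10,60],M,2,.0),(*down(W(-85,-235,200),yaw),10,.0),(*down(W(-85,-235,98),yaw),6,.0),(*down(W(-85,-235,98),yaw),2,.0)])
E
```

```text
[462.10004178 -84.79544199 170.7315848 ] [-0.53 -0.18 -0.78  0.57  0.29 -1.1 ]
knob expected [ 569.78697975 -261.44271792  107.        ] approach [ 524.98591318 -266.63544687  100.        ]
pos [[-0.008, -0.012, -0.045], [-0.008, -0.013, -0.045], [0.011, -0.028, 0.008], [0.009, -0.029, 0.008], [0.007, -0.029, 0.008], [0.005, -0.03, 0.008], [0.003, -0.03, 0.008], [0.001, -0.03, 0.008], [-0.001, -0.03, 0.008], [-0.002, -0.031, 0.007]]
ang [[0.0, 0.0, 0.0], [-0.001, 0.0, 0.0], [-0.002, 0.008, 0.008], [-0.002, 0.008, 0.008], [-0.002, 0.008, 0.008], [-0.002, 0.007, 0.008], [-0.002, 0.008, 0.008], [-0.002, 0.007, 0.008], [-0.002, 0.008, 0.008], [-0.002, 0.007, 0.008]]
grip [0.0, 0.0, 0.0, 0.0, 0.0, 0.0, 0.0, 0.0, 0.0, 0.0]
pos [[-0.004, -0.03, 0.007], [-0.007, -0.03, 0.006], [0.0, 0.0, 0.028], [0.0, 0.0, 0.028], [0.0, 0.0, 0.029], [0.0, 0.0, 0.028], [0.0, 0.0, 0.029], [0.0, 0.0, 0.028], [0.0, 0.0, 0.0], [0.0, 0.0, 0.0]]
ang [[-0.002, 0.008, 0.008], [-0.002, 0.007, 0.007], [0.0, 0.0, 0.0], [0.0, 0.0, 0.0], [0.0, 0.0, 0.0], [0.0, 0.0, 0.0], [0.0, 0.0, 0.0], [0.0, 0.0, 0.0], [0.0, 0.0, 0.0], [0.0, 0.0, 0.0]]
grip [0.0, 0.0, 0.0, 0.0, 0.0, 0.0, 0.0, 0.0, 0.0, 0.0]
```

View pics/E.png

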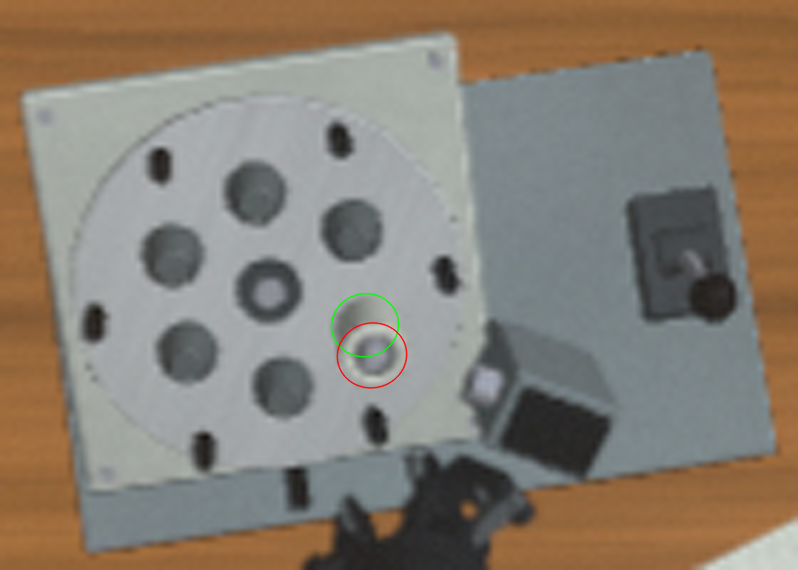

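The dial is one click further on, with the sleeve mouth at (373,356) facing the nose and matching the model circles. The lever is untouched, with its knob at (714,297). Going to the lever.

Call:
move_arm(delta_pos=[[-0.008,-0.012,-0.045],[-0.008,-0.013,-0.045],[0.011,-0.028,0.008],[0.009,-0.029,0.008],[0.007,-0.029,0.008],[0.005,-0.03,0.008],[0.003,-0.03,0.008],[0.001,-0.03,0.008],[-0.001,-0.03,0.008],[-0.002,-0.031,0.007]], angular=[[0.0,0.0,0.0],[-0.001,0.0,0.0],[-0.002,0.008,0.008],[-0.002,0.008,0.008],[-0.002,0.008,0.008],[-0.002,0.007,0.008],[-0.002,0.008,0.008],[-0.002,0.007,0.008],[-0.002,0.008,0.008],[-0.002,0.007,0.008]], gripper=[0.0,0.0,0.0,0.0,0.0,0.0,0.0,0.0,0.0,0.0])

```text
t: 23.25
ee_pos: [507.0, -233.0, 201.0]
ee_rot: [-3.113, 0.089, -2.924]
wrist_force: [0.9, -0.8, 0.3]
gripper_width: -0.2
grasp_force: 0.0
```

Call:
move_arm(delta_pos=[[-0.004,-0.03,0.007],[-0.007,-0.03,0.006],[0.0,0.0,0.028],[0.0,0.0,0.028],[0.0,0.0,0.029],[0.0,0.0,0.028],[0.0,0.0,0.029],[0.0,0.0,0.028],[0.0,0.0,0.0],[0.0,0.0,0.0]], angular=[[-0.002,0.008,0.008],[-0.002,0.007,0.007],[0.0,0.0,0.0],[0.0,0.0,0.0],[0.0,0.0,0.0],[0.0,0.0,0.0],[0.0,0.0,0.0],[0.0,0.0,0.0],[0.0,0.0,0.0],[0.0,0.0,0.0]], gripper=[0.0,0.0,0.0,0.0,0.0,0.0,0.0,0.0,0.0,0.0])

```text
t: 24.5
ee_pos: [520.3, -266.8, 92.7]
ee_rot: [3.141, -0.003, -3.019]
wrist_force: [0.7, -1.5, 0.6]
gripper_width: -0.2
grasp_force: 0.0
```

```bash
python3 - <<'E'
from plan import *
P,M=now(); c,s=np.cos(p[3]),np.sin(p[3]); W=lambda x,y,z:np.array([p[0]+c*x-s*y,p[1]+s*x+c*y,z])
d=P-[p[0],p[1],0]; print('machine',c*d[0]+s*d[1],-s*d[0]+c*d[1],P[2],env.sense()['ee_rot'],env.sense()['wrist_force'])
yaw=np.pi+p[3]
rows([(*down(W(-75,-235,96),yaw),3,0.),(*down(W(11,-235,96),yaw),14,0.),(*down(W(11,-235,96),yaw),3,0.)])
E
```

```text
machine -84.64607564604958 -234.5500477180947 92.72341399777581 [ 3.14091623e+00 -2.55112629e-03 -3.01866502e+00] [ 0.73655662 -1.46204613  0.5717541 ]
pos [[-0.005, 0.0, -0.002], [-0.006, 0.0, -0.002], [-0.005, -0.001, -0.002], [-0.01, 0.0, 0.0], [-0.01, 0.0, 0.0], [-0.01, 0.0, 0.0], [-0.01, 0.0, 0.0], [-0.01, 0.0, 0.0], [-0.01, 0.0, 0.0], [-0.01, 0.0, 0.0]]
ang [[0.0, 0.0, 0.0], [0.0, 0.0, 0.0], [0.0, 0.0, 0.0], [0.0, 0.0, 0.0], [0.0, 0.0, 0.0], [0.0, 0.0, 0.0], [0.0, 0.0, 0.0], [0.0, 0.0, 0.0], [0.0, 0.0, 0.0], [0.0, 0.0, 0.0]]
grip [0.0, 0.0, 0.0, 0.0, 0.0, 0.0, 0.0, 0.0, 0.0, 0.0]
pos [[-0.01, 0.0, 0.0], [-0.011, 0.0, 0.0], [-0.01, 0.0, 0.0], [-0.011, 0.0, 0.0], [-0.01, 0.0, 0.0], [-0.011, 0.0, 0.0], [-0.01, 0.0, 0.0], [0.0, 0.0, 0.0], [0.0, 0.0, 0.0], [0.0, 0.0, 0.0]]
ang [[0.0, 0.0, 0.0], [0.0, 0.0, 0.0], [0.0, 0.0, 0.0], [0.0, 0.0, 0.0], [0.0, 0.0, 0.0], [0.0, 0.0, 0.0], [0.0, 0.0, 0.0], [0.0, 0.0, 0.0], [0.0, 0.0, 0.0], [0.0, 0.0, 0.0]]
grip [0.0, 0.0, 0.0, 0.0, 0.0, 0.0, 0.0, 0.0, 0.0, 0.0]
```

Call:
move_arm(delta_pos=[[-0.005,0.0,-0.002],[-0.006,0.0,-0.002],[-0.005,-0.001,-0.002],[-0.01,0.0,0.0],[-0.01,0.0,0.0],[-0.01,0.0,0.0],[-0.01,0.0,0.0],[-0.01,0.0,0.0],[-0.01,0.0,0.0],[-0.01,0.0,0.0]], angular=[[0.0,0.0,0.0],[0.0,0.0,0.0],[0.0,0.0,0.0],[0.0,0.0,0.0],[0.0,0.0,0.0],[0.0,0.0,0.0],[0.0,0.0,0.0],[0.0,0.0,0.0],[0.0,0.0,0.0],[0.0,0.0,0.0]], gripper=[0.0,0.0,0.0,0.0,0.0,0.0,0.0,0.0,0.0,0.0])

```text
t: 25.75
ee_pos: [571.7, -260.8, 95.7]
ee_rot: [3.14, -0.003, -3.019]
wrist_force: [-1.5, 0.1, 0.8]
gripper_width: -0.3
grasp_force: 0.5
```

Call:
move_arm(delta_pos=[[-0.01,0.0,0.0],[-0.01,0.0,0.0],[-0.01,0.0,0.0],[-0.01,0.0,0.0],[-0.01,0.0,0.0],[-0.01,0.0,0.0],[-0.005,0.0,0.0],[0.0,0.0,0.0],[0.0,0.0,0.0],[0.0,0.0,0.0]], angular=[[0.0,0.0,0.0],[0.0,0.0,0.0],[0.0,0.0,0.0],[0.0,0.0,0.0],[0.0,0.0,0.0],[0.0,0.0,0.0],[0.0,0.0,0.0],[0.0,0.0,0.0],[0.0,0.0,0.0],[0.0,0.0,0.0]], gripper=[0.0,0.0,0.0,0.0,0.0,0.0,0.0,0.0,0.0,0.0])

```text
t: 27.0
ee_pos: [610.0, -256.1, 95.8]
ee_rot: [3.141, -0.003, -3.019]
wrist_force: [0.7, -0.5, 0.7]
gripper_width: 0.1
grasp_force: 0.0
```

```bash
python3 - <<'E'
from plan import *
P,M=now(); c,s=np.cos(p[3]),np.sin(p[3])
d=P-[p[0],p[1],0]; print('machine',c*d[0]+s*d[1],-s*d[0]+c*d[1],P[2],env.sense()['wrist_force'])
E
```

```text
machine 5.694317917052388 -234.93797023397127 95.77274509551306 [ 0.66393684 -0.48395808  0.73550563]
```

Call:
move_arm(delta_pos=[[-0.002,0.0,0.0],[-0.002,0.0,0.0],[-0.002,0.0,0.0],[-0.002,0.0,0.0],[-0.002,0.0,0.0],[0.0,0.0,0.0],[0.0,0.0,0.0],[0.0,0.0,0.0],[0.0,0.0,0.0],[0.0,0.0,0.0]], angular=[[0.0,0.0,0.0],[0.0,0.0,0.0],[0.0,0.0,0.0],[0.0,0.0,0.0],[0.0,0.0,0.0],[0.0,0.0,0.0],[0.0,0.0,0.0],[0.0,0.0,0.0],[0.0,0.0,0.0],[0.0,0.0,0.0]], gripper=[0.0,0.0,0.0,0.0,0.0,0.0,0.0,0.0,0.0,0.0])

```text
t: 28.25
ee_pos: [616.1, -255.4, 95.7]
ee_rot: [3.141, -0.003, -3.019]
wrist_force: [0.4, -0.1, 0.1]
gripper_width: -0.2
grasp_force: 0.1
```

```bash
python3 - <<'E'
from plan import *
P,M=now(); print(P,env.sense()['wrist_force'])
kp=lambda q:np.array([-2+80*np.sin(q-.5),-235.3,34+80*np.cos(q-.5)])
c,s=np.cos(p[3]),np.sin(p[3]); W=lambda x,y,z:np.array([p[0]+c*x-s*y,p[1]+s*x+c*y,z])
sc=cam('scene')
im=crop(env.grab_frame('scene'),180,145,60,45,10)
f=env.grab_frame('scene'); print([(q,proj(W(*kp(q)),sc).round(1)) for q in (.8,.88,1.0)])
y,x=np.nonzero((f[140:195,170:235].max(2)<50)); 
cv2.imwrite('pics/F.png',im)
E
```

```text
[ 616.06696993 -255.3598364    95.67582138] [ 0.3548236  -0.14628186  0.121043  ]
[(0.8, array([[198.9, 175.3]])), (0.88, array([[197.5, 176.4]])), (1.0, array([[195.5, 178.3]]))]
```

View pics/F.png

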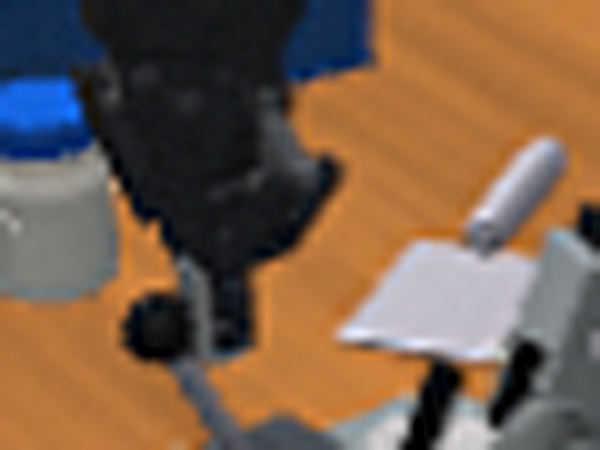

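The knob is at about (195.8,177.7), which gives a lever angle near 0.97. I'll nudge it a touch more to the stop, then back off and rise.

Call:
move_arm(delta_pos=[[-0.002,0.0,0.0],[-0.002,0.0,0.0],[-0.001,0.0,0.0],[0.0,0.0,0.0],[0.0,0.0,0.0],[0.02,0.0,0.0],[0.04,0.0,0.0],[0.02,0.0,-0.05],[0.0,0.0,-0.08],[0.0,0.0,-0.08]], angular=[[0.0,0.0,0.0],[0.0,0.0,0.0],[0.0,0.0,0.0],[0.0,0.0,0.0],[0.0,0.0,0.0],[0.0,0.0,0.0],[0.0,0.0,0.0],[0.0,0.0,0.0],[0.0,0.0,0.0],[0.0,0.0,0.0]], gripper=[0.0,0.0,0.0,0.0,0.0,0.0,0.0,0.0,0.0,0.0])

```text
t: 29.6
ee_pos: [570.7, -261.0, 223.1]
ee_rot: [3.14, -0.003, -3.019]
wrist_force: [1.4, 0.0, 0.3]
gripper_width: 0.1
grasp_force: 0.0
```

```bash
python3 - <<'E'
from plan import *
print(env.sense()['ee_pos'],env.sense()['wrist_force'])
f=env.grab_frame('scene'); g=f[165:190,185:206].max(2)<60
y,x=np.nonzero(g); n,l,st,ce=cv2.connectedComponentsWithStats(g.astype(np.uint8)); print([(st[i,4],(ce[i]+[185,165]).round(1)) for i in range(1,n)])
# dial check: black pegs in top vs predicted
t=cam('top'); f=env.grab_frame('top'); k=(f[130:230,195:335].max(2)<70).astype(np.uint8); n,l,st,ce=cv2.connectedComponentsWithStats(k)
print([(st[i,4],(ce[i]+[195,130]).round(1)) for i in range(1,n) if st[i,4]>5]); print(proj(m([pol(a,93,15) for a in (30,-30,270,210,150,90)]),t).round(1))
E
```

```text
[ 570.66941095 -260.97027984  223.0920188 ] [1.43442227 0.04325423 0.27629753]
[(np.int32(34), array([194.7, 178. ]))]
[(np.int32(13), array([254., 154.])), (np.int32(51), array([315.6, 158.3])), (np.int32(15), array([222.9, 158.3])), (np.int32(136), array([316.7, 168.6])), (np.int32(7), array([235.7, 163.9])), (np.int32(11), array([253. , 170.5])), (np.int32(25), array([306.8, 174.7])), (np.int32(15), array([272.7, 177.6])), (np.int32(6), array([245.5, 178.8])), (np.int32(15), array([211.1, 186.3])), (np.int32(6), array([224. , 191.5])), (np.int32(6), array([281.3, 190.5])), (np.int32(8), array([240.8, 197.5])), (np.int32(102), array([288.6, 203.8])), (np.int32(15), array([260.5, 204.3])), (np.int32(14), array([230.3, 208.5])), (np.int32(22), array([246.8, 214.9]))]
[[222.8 158.3]
 [254.4 154.1]
 [272.9 177.8]
 [260.5 204.4]
 [230.4 208.5]
 [211.3 186.1]]
```

The lever is fully over, and the pegs match the next click to about 0.3 px. Handing in.

```bash
python3 -c "
from rig import env
print(env.hand_in())"
```

```text
the job is handed in; nothing more can be done
None
```

I handed the job in at about 30 s: the sleeve is seated on the mandrel at the coder head, the dial is one click past the front, and the lever is fully over; hand-in returned no verdict, so these come from my own camera checks.

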